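Store balance weights heavy end down in the sloping rack

ROBOT

A 7-joint arm with a two-finger parallel gripper is mounted at the origin on the work surface. World frame = base frame: x ahead of the robot, y to its left, z up, the work surface at z = 0. Lengths are in m, angles in rad, forces in N, time in s.
With the tool pointing down it reaches from about 0.4 to 0.85 m from the base axis. Payload 10.4 kg.
Tool frame: the origin (TCP) lies at the very end of the fingers, on their centre line; the grasp point (between the pads) lies 19 mm behind it (manip.tcp_to_grasp is the distance from the TCP to the grasp point, in m); x points along the fingers, y is the direction in which the jaws open and shut, and the axes are right-handed (so a half turn about x gives the same grasp; the last joint's range is limited). The gripper opens to 85 mm and grips with 20 to 120 N. Pads are 22 mm wide; open, the fingers measure 114 mm over their backs; the gripper's body (76 mm by 85 mm) begins 54 mm behind the grasp point. The pads swing forward as they close: fully open they stand 13 mm farther back than shut.
Start: joints at [1.148, 0.332, -0.065, 1.46, 0.022, 1.35, -0.088], TCP at [0.243, -0.576, 0.231] pointing down, gripper open.
Joint ranges: [-2.6, 2.6], [-0.5, 2.12], [-1.47, 1.34], [0.16, 2.42], [-1.27, 4.41], [0.06, 2.06], [-2.6, 2.6]. Speed limits (rad/s): [2.22, 2.22, 2.79, 2.79, 3.14, 3.14, 3.14].

INTERFACE

Orientations are given as a unit quaternion [x, y, z, w].
In Python, from workcell import manip, cams, hand_in gives the robot as it stands.
- The arm moves only by the shell command python3 -m handwheel 'ROWS' [FORCE]. ROWS is text: rows parted by semicolons, each of 7 numbers parted by spaces: the shift along the tool's x, y, z in mm, then the turn, a rotation vector about the tool's x, y, z in rad, then the finger opening in mm, from 0 to 85.4. A call has 1 to 8 rows; each row shifts and turns the commanded pose from where the row before left it, along the tool's axes as they then stand; what a row does not reach is not made up. A row lasts 1/10 s, in which the tool goes at most 50 mm and 8.59 degrees, less where a joint would pass 70% of its speed; a pose out of reach is approached as far as the arm can. A call with a gripper value outside its range is refused whole. The fingers move at their own pace and stop on an object; FORCE is the grip in N (left out, the last holds). Time passes only in rows, so rows that do not move let the fingers close. It gives the time, the measured TCP pose, the force and the opening at its end, in the units of the state.
- manip.get_obs(): the state, without advancing time (a new reading comes with each control period).
- cams.camera(name): name is "scene" or "top" or "wrist"; returns a dict with "color" (384x512x3 uint8, blue, green, red), "depth" (384x512 float32, m along the optical axis (not along the pixel's ray), 0 where there is no reading), "camera_matrix" (3x3 intrinsics, pixels), "origin" and "attitude" of the camera in the world; the wrist camera has in their place "T_tool_cam" (4x4, takes a point from camera to tool coordinates, whose origin is the TCP and whose axes are the tool frame's). Camera axes: x right, y down, z forward; pixel columns grow to the right and rows downward; lengths in m; the calibration is good to about 2 mm. A picture is of the moment at which its call begins: read the wrist's pose just before it.
- hand_in(): hands the job in, once; it reports no verdict.
Trained networks look in the newest picture that a camera, given by its name, has taken for a name from the list of things; names that differ only in an ending like _2 or _b are one class to them, and where a whole thing is asked for, a point or a joint stands for the part that bears it (a point fixed in the world has none). Each returns a list of dicts, best first, with "conf" (0 to 1); they miss things now and then, are a little off and sometimes report something else, mostly with a low value. They report only what shows in the picture. A call takes as long as a camera call.
- cams.recognise(camera, thing): "box" ([left, top, width, height] in pixels, round what is visible of it).
- cams.outline_of(camera, thing): "region" (384x512 bool, what is visible of it) and "box" ([left, top, width, height] in pixels, round what is visible of it).
The state is a dict: "clock": time; "joint_pos": joint angles; "joint_velocities": joint speeds; "tau": joint torques, N m; "position": TCP position; "ee_rot": TCP orientation; "ft_force": force on the tool from outside, world axes, zero at the start; "torque": the same for the moment, N m; "grip_width": opening from 0.0 (shut) to 1.0 (fully open).
Only numpy, scipy, OpenCV 4.12 (cv2) and the standard library are available. Lean on these libraries where they do the work, as an engineer would, in place of code of your own. Each camera call takes 0.05 s, during which the arm holds its last target.

TASK

Two balance weights lie on the storeroom table: grey bars that look the same at both ends, but with a steel slug hidden in one end. Find each one's heavy end by lifting it at mid-length, then lay each in a slot of its own in the sloping rack, heavy end at the bottom of the slope, so that the sprung tongue under it drops, and let go. Never leave a bar in a slot with its light end down, and leave the other things on the table where they are.

Things in the scene. Friction and masses are not known exactly. Their poses are not given: they have to be found in the camera images.
- bar_a: First balance weight: sealed bar of plain grey plastic, 180 x 36 x 36 mm, black cap and dark band alike at both ends. Origin at its centre, x along its length. A steel slug (0.22-0.34 kg) is shut up in one end, its centre 58 mm from mid-bar; total 0.37-0.50 kg. Neither looks nor this pose tell which end: lifted at mid-length it pulls down with 0.12-0.19 N m. Starts flat on the table, roughly crosswise.
- bar_b: Second balance weight: sealed bar of plain grey plastic, 180 x 36 x 36 mm, black cap and dark band alike at both ends. Origin at its centre, x along its length. A steel slug (0.22-0.34 kg) is shut up in one end, its centre 58 mm from mid-bar; total 0.37-0.50 kg. Neither looks nor this pose tell which end: lifted at mid-length it pulls down with 0.12-0.19 N m. Starts flat on the table, roughly crosswise.
- rack: fixed steel rack with two parallel sloping slots, 115 mm apart; base plate 200 x 250 mm, 12 mm thick. Origin at the underside of the base, centre; x runs towards the high end of the slots, z up. Bed tops are 105 mm above the table at mid-slot. Cheeks 46 mm apart, 22 mm higher than the bed, guide a bar only near both ends (55 to 91 mm from mid-slot): at mid-length the fingers have 25 mm free beside and below the bed.
- slot_left: The left (rack's +y side) slot of the rack. Origin at mid-length, on top of the 24 mm wide bed (a bar lying on it has its centre 18 mm above, along z). x runs up the slope, 35 degrees above level, rising away from the robot; y across; z square to the bed. Upper half of the bed (x 0 to 88 mm) is fixed, lower half is the tongue. The tongue's 8 mm high lip stops a bar at x = -95 mm: a centred bar has 5 mm to spare.
- slot_right: The right (rack's -y side) slot of the rack. Origin at mid-length, on top of the 24 mm wide bed (a bar lying on it has its centre 18 mm above, along z). x runs up the slope, 35 degrees above level, rising away from the robot; y across; z square to the bed. Upper half of the bed (x 0 to 88 mm) is fixed, lower half is the tongue. The tongue's 8 mm high lip stops a bar at x = -95 mm: a centred bar has 5 mm to spare.
- tongue_left (a joint): The left slot's sprung tongue, the lower half of its bed: dark steel strip 99 mm long with an upturned lip, hinged at mid-slot. 0 = level with the bed (held up by its spring), 0.14 rad = fully dropped (lower end 14 mm down). A released bar with its heavy end down drops it fully, dipping 0.14 rad about mid-slot; light end down leaves it at 0. It takes about 0.05 N m.
- tongue_right (a joint): The right slot's sprung tongue, the lower half of its bed: dark steel strip 99 mm long with an upturned lip, hinged at mid-slot. 0 = level with the bed (held up by its spring), 0.14 rad = fully dropped (lower end 14 mm down). A released bar with its heavy end down drops it fully, dipping 0.14 rad about mid-slot; light end down leaves it at 0. It takes about 0.05 N m.
- tape_roll: bystander: cardboard ring 56 mm across, 24 mm high, lying flat; origin under its centre
- carton: bystander: small carton 60 x 45 x 40 mm high; origin under its centre
- jar: bystander: closed jar 48 mm across, 60 mm high; origin under its centre
- clamp: bystander: steel clamp foot, plate 50 x 30 x 12 mm with two studs, 34 mm high; origin under its centre
- screwdriver: bystander: screwdriver 180 mm long, lying; origin under its middle, x towards the tip
- part_bin: bystander: blue open-fronted picking bin 150 (x) x 100 (y) x 75 mm high; origin under its centre

How it is judged:
By the outcome, as a careful person would: the job done as asked, in the order asked, and still so for the second after the job is handed in, with the robot touching nothing.
It also fails if it takes over 61 s, if anything falls off the work surface, if the arm or the gripper's body presses on something with over 40 N, if the wrist force passes 120 N, or if a joint passes its speed limit or range.

## Working session

There is one attempt and no reset: what is moved stays moved. The work goes in short steps, Python scripts to look and compute and a shell command to move; the robot and the scene stay as the last step left them, time stands still between calls to the robot, and variables do not carry over. Pictures are saved under pics/ and viewed, and the job is handed in when it is done.

```bash
ls; mkdir -p pics; cat > h.py <<'E'
import numpy as np, cv2
from scipy.spatial.transform import Rotation as R
from workcell import manip, cams, hand_in
def st():
    o=manip.get_obs(); return o
E
python3 - <<'E'
from h import *
o=st(); print({k:np.round(v,3) for k,v in o.items()})
print(manip.tcp_to_grasp)
for n in ["scene","top"]:
    c=cams.camera(n); cv2.imwrite(f"pics/{n}0.png",c["color"]); np.savez(f"{n}0.npz",**c); print(n,np.round(c["camera_matrix"],1).tolist(),c["origin"],c["attitude"])
    for t in ["bar_a","rack","tongue_left","tape_roll","carton","jar","clamp","screwdriver","part_bin"]:
        print(t,[(r["box"],round(r["conf"],2)) for r in cams.recognise(n,t)])
E
```

```text
pics
{'clock': np.float64(0.0), 'joint_pos': array([ 1.148,  0.333, -0.065,  1.461,  0.022,  1.35 , -0.089]), 'joint_velocities': array([-0.   , -0.001,  0.001, -0.   , -0.   , -0.001, -0.   ]), 'tau': array([-1.0000e-03, -6.2545e+01,  4.9000e-02, -3.9159e+01,  1.6000e-02,
        1.0000e-02, -0.0000e+00]), 'position': array([ 0.243, -0.575,  0.231]), 'ee_rot': array([-0.693, -0.141,  0.693, -0.14 ]), 'ft_force': array([-0.069, -0.213, -0.851]), 'torque': array([0.036, 0.001, 0.028]), 'grip_width': np.float64(1.001)}
0.0187
scene [[455.8, 0.0, 257.0], [0.0, 455.8, 189.0], [0.0, 0.0, 1.0]] [ 1.19976816 -0.80309136  0.73985435] [ 0.82318662  0.29278423 -0.15156342 -0.46224422]
bar_a [([202.4, 233.1, 54.3, 56.8], 0.77), ([139.0, 212.3, 52.4, 54.3], 0.6), ([263.4, 145.6, 61.4, 40.0], 0.52)]
rack [([250.8, 133.2, 92.5, 87.8], 0.9)]
tongue_left [([233.9, 207.6, 16.4, 23.1], 0.75), ([292.2, 153.7, 13.2, 6.5], 0.53)]
tape_roll [([78.2, 278.1, 27.5, 22.4], 0.64)]
carton [([283.4, 247.6, 32.1, 29.5], 0.72)]
jar [([276.0, 133.8, 12.4, 22.2], 0.59), ([92.6, 288.2, 90.7, 70.5], 0.52)]
clamp [([23
[... 161 characters left out ...]
)]
top [[386.6, 0.0, 257.1], [0.0, 386.6, 196.0], [0.0, 0.0, 1.0]] [ 0.35999775 -0.01107272  1.11908765] [-0.69523908  0.7115507  -0.07282734  0.07095352]
bar_a [([278.3, 166.0, 64.5, 23.4], 0.98), ([294.1, 227.9, 67.6, 27.4], 0.98)]
rack [([111.4, 155.7, 111.8, 94.4], 0.8)]
tongue_left [([141.7, 204.0, 18.4, 36.0], 0.54)]
tape_roll [([396.1, 226.8, 21.7, 20.8], 0.73), ([294.7, 225.9, 66.8, 26.4], 0.6), ([280.4, 164.3, 62.1, 27.2], 0.31)]
carton [([269.1, 127.3, 20.4, 20.7], 0.84)]
jar [([103.9, 259.6, 23.1, 17.9], 0.82)]
clamp [([252.2, 200.5, 11.3, 18.2], 0.64), ([294.6, 225.5, 65.7, 26.6], 0.28)]
screwdriver [([96.0, 202.9, 10.3, 43.2], 0.89)]
part_bin [([378.8, 142.2, 57.3, 62.8], 0.63)]
```

```bash
python3 - <<'E'
import cv2
a=cv2.imread("pics/top0.png")[110:290,80:450]; cv2.imwrite("pics/topz.png",cv2.resize(a,None,fx=2.1,fy=2.1,interpolation=cv2.INTER_CUBIC))
E
```

```text
(no output)
```

View pics/scene0.png

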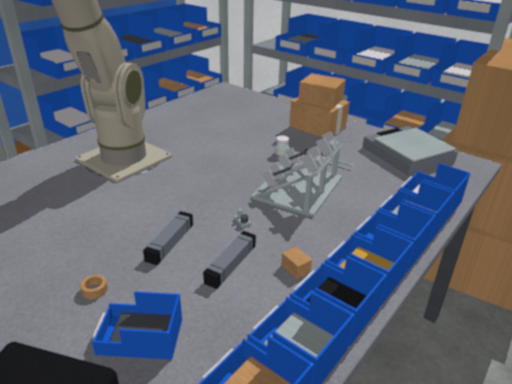

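View pics/top0.png

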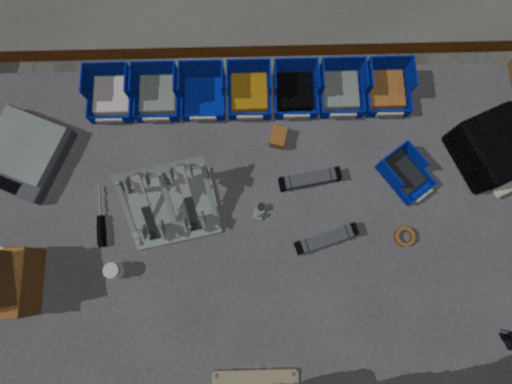

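The scene and top pictures agree. In the top view the bars are at about (310,179) and (327,239), and the rack is at (168,203) with its dark tongues at the lower (near) side. Next I'll measure the poses.

```bash
cat >> h.py <<'E'
def pts(c):
    K=c["camera_matrix"];d=c["depth"];v,u=np.mgrid[:384,:512]
    p=np.stack([(u-K[0,2])*d/K[0,0],(v-K[1,2])*d/K[1,1],d],-1)
    if "origin" in c: return p@R.from_quat(c["attitude"]).as_matrix().T+c["origin"]
    return p
E
python3 - <<'E'
from h import *
np.set_printoptions(precision=4,suppress=True)
c=cams.camera("top");P=pts(c);np.save("P.npy",P)
print("floor",np.median(P[280:340,250:350,2]))
for t in ["bar_a","rack","clamp","carton","tape_roll","part_bin","jar","screwdriver"]:
    for r in cams.outline_of("top",t)[:2]:
        m=r["region"]&(c["depth"]>0); q=P[m]
        if t=="bar_a":
            q=q[(q[:,2]>.028)]
        rc=cv2.minAreaRect((q[:,:2]*1000).astype(np.float32))
        print(t,round(r["conf"],2),r["box"],"ctr",q.mean(0),np.median(q[:,2]),q[:,2].max(),"rect mm",np.round(rc[0],1),np.round(rc[1],1),round(rc[2],1))
# rack mask heights
z=P[140:260,100:235,2]
im=np.clip(z*1000/160*255,0,255).astype(np.uint8)
im=cv2.resize(cv2.applyColorMap(im,cv2.COLORMAP_JET),None,fx=5,fy=5,interpolation=cv2.INTER_NEAREST);cv2.imwrite("pics/rackz.png",im)
col=cv2.resize(c["color"][140:260,100:235],None,fx=5,fy=5,interpolation=cv2.INTER_CUBIC);cv2.imwrite("pics/rackc.png",col)
E
```

```text
floor 0.0006688694359183733
bar_a 0.73 [293.5, 226.3, 67.3, 25.4] ctr [ 0.4607 -0.2082  0.0369] 0.03705912716723203 0.043079814921231696 rect mm [ 461.  -209.4] [ 35.8 180.4] 17.2
bar_a 0.71 [279.9, 164.3, 63.7, 25.6] ctr [ 0.6354 -0.171   0.0367] 0.03686755193976843 0.0444864568436536 rect mm [ 636.2 -171.2] [ 37.9 180.4] 9.8
rack 0.94 [112.0, 151.3, 108.9, 98.8] ctr [0.5688 0.2293 0.0589] 0.03622151101274129 0.17539775418230652 rect mm [581.1 248. ] [248.2 291.4] 11.8
clamp 0.74 [250.7, 201.7, 18.1, 20.5] ctr [ 0.5442 -0.0223  0.0174] 0.013801131360495988 0.03548388073360931 rect mm [546.  -22.1] [31.8 50.4] 70.2
clamp 0.41 [103.5, 257.0, 24.6, 21.7] ctr [0.3857 0.3758 0.049 ] 0.058693072064704976 0.06455352071574505 rect mm [386.3 379.4] [43.6 43.4] 42.8
carton 0.56 [269.9, 127.1, 18.1, 20.9] ctr [ 0.762  -0.0823  0.0372] 0.04029221224550539 0.04913119128844334 rect mm [774.2 -84.4] [47.7 76.2] 75.1
tape_roll 0.6 [393.2, 226.1, 24.5, 21.8] ctr [ 0.4608 -0.4314  0.0205] 0.022958217068824505 0.032036523244324044 rect mm [ 461.6 -431.9] [52.7 53.1] 62.2
part_bin 0.79 [379.8, 140.8, 58.2, 66.1] ctr [ 0.6439 -0.4547  0.0308] 0.024849191673328663 0.08095441117949354 rect mm [ 652.1 -470.9] [165.9 145.5] 35.3
part_bin 0.16 [270.4, 124.1, 18.4, 25.0] ctr [ 0.7618 -0.0818  0.0379] 0.04040784923872043 0.04913119128844334 rect mm [766.9 -83.2] [43.7 61.5] 74.8
jar 0.9 [106.0, 259.3, 23.3, 17.4] ctr [0.3857 0.3761 0.0524] 0.05925201156704296 0.06455352071574505 rect mm [386.3 379.3] [41.6 40.8] 88.5
screwdriver 0.76 [99.0, 186.0, 8.5, 61.2] ctr [0.4995 0.4282 0.0229] 0.023986736043096313 0.030676341874875 rect mm [540.  434.1] [171.2  21.3] 7.0
```

View pics/rackz.png

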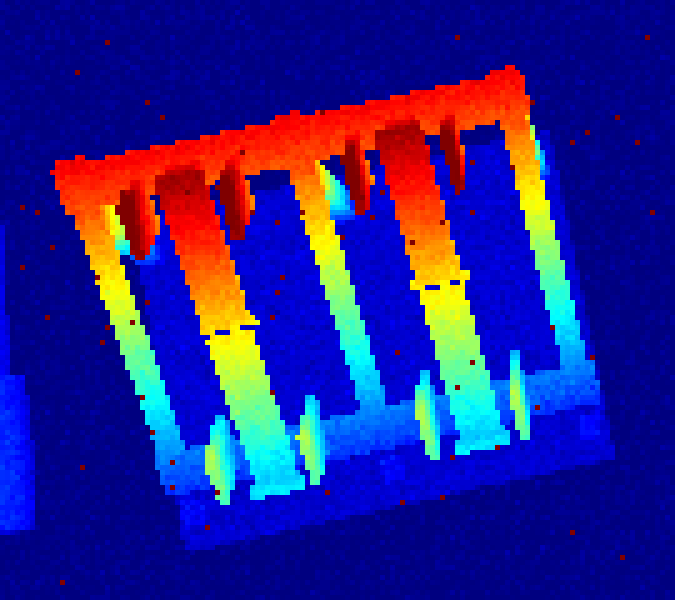

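View pics/rackc.png

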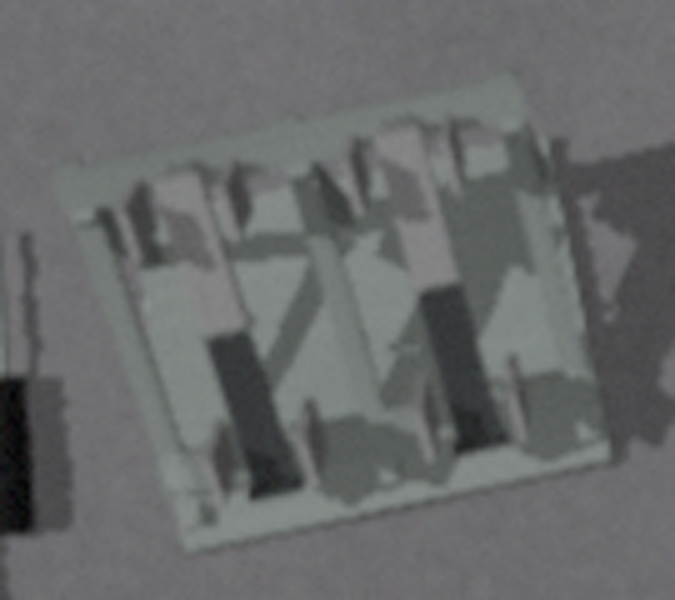

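```bash
python3 - <<'E'
from h import *
np.set_printoptions(precision=4,suppress=True)
P=np.load("P.npy")
res=[]
for name,a,b,h in [("left",(182,178),(278,488),(231,329)),("right",(405,130),(482,448),(440,284))]:
    m=np.zeros((600,675),np.uint8); cv2.line(m,a,b,1,90)
    mm=np.zeros((384,512),bool); mm[140:260,100:235]=m[2::5,2::5]>0
    c=np.array([(a[0]+b[0])/2,(a[1]+b[1])/2])
    line=np.zeros((600,675),np.uint8); cv2.line(line,a,b,1,25)
    lm=np.zeros((384,512),bool); lm[140:260,100:235]=line[2::5,2::5]>0
    q=P[lm]; 
    for _ in range(4):
        A=np.c_[q[:,:2],np.ones(len(q))]; k,*_=np.linalg.lstsq(A,q[:,2],rcond=None); r=q[:,2]-A@k; q=q[abs(r)<.006]
    yaw=np.arctan2(k[1],k[0])
    print(name,len(q),"slope",np.degrees(np.arctan(np.hypot(k[0],k[1]))),"planeyaw",np.degrees(yaw),"resid",r.std())
    Q=P[mm]; Q=Q[abs(Q[:,2]-(Q[:,:2]@k[:2]+k[2]))<.008]
    rc=cv2.minAreaRect((Q[:,:2]*1000).astype(np.float32)); print(" rect",rc)
    e=np.linalg.svd((Q-Q.mean(0))[:,:2],full_matrices=False)[2][0]; print(" pca yaw",np.degrees(np.arctan2(e[1],e[0]))%180, "mean",Q.mean(0))
    # position where plane is z=.105 on centreline
    e=e*np.sign(e[0]); g=k[:2]@e
    cc=Q.mean(0); z=cc[:2]@k[:2]+k[2]; print(" z105 pt",cc[:2]+e*(.105-z)/g)
    hv=P[140+h[1]//5-1:140+h[1]//5+2,100+h[0]//5-1:100+h[0]//5+2].reshape(-1,3); print(" hinge",np.median(hv,0),hv[:,2])
E
```

```text
left 72 slope 63.2115806189735 planeyaw -60.31437041540884 resid 0.0021654762487294905
 rect ((545.9262084960938, 300.6201171875), (196.94969177246094, 51.988685607910156), 9.988354682922363)
 pca yaw 7.470434326861181 mean [0.5432 0.2864 0.0908]
 z105 pt [0.562  0.2888]
 hinge [0.5523 0.2807 0.1039] [0.1113 0.1059 0.1039 0.1099 0.1022 0.1014 0.0133 0.1041 0.1003]
right 42 slope 64.10774167973231 planeyaw -61.62382742257847 resid 0.0018643724354245402
 rect ((569.0460205078125, 182.92431640625), (194.97926330566406, 41.553565979003906), 9.727391242980957)
 pca yaw 7.057406831855246 mean [0.5647 0.1714 0.0924]
 z105 pt [0.5817 0.1735]
 hinge [0.5745 0.1697 0.1014] [0.1093 0.1067 0.1067 0.1048 0.1007 0.1014 0.0111 0.0983 0.0999]
```

```bash
cat > fit.py <<'E'
from h import *
from scipy.optimize import minimize
np.set_printoptions(precision=4,suppress=True)
def fit(P,p0=(0.562,0.227,0.15)):
    Q=P.reshape(-1,3); Q=Q[(abs(Q[:,0]-.56)<.2)&(abs(Q[:,1]-.23)<.25)&(Q[:,2]>.03)]
    sg=lambda t:1/(1+np.exp(-np.clip(t/.0015,-40,40)))
    def f(p,full=False):
        c,s=np.cos(p[2]),np.sin(p[2]); d=Q[:,:2]-p[:2]
        x=c*d[:,0]+s*d[:,1]; y=-s*d[:,0]+c*d[:,1]
        dz=Q[:,2]-.105-x*np.tan(np.radians(35))
        w=np.exp(-(dz/.006)**2)
        t=0
        for y0 in(.0575,-.0575):
            a=abs(y-y0); ins=sg(.012-a); ring=sg(.018-a)-ins
            lx=sg(x+.081)*sg(.072-x)
            t+=(w*lx*(ins-ring)).sum()
            if full:
                m=(a<.010)&(x>-.075)&(x<.068)&(abs(dz)<.012); print("slot",y0,m.sum(),"dz med",np.median(dz[m]),np.polyfit(x[m],dz[m],1))
        return -t
    best=None
    for dx in(-.015,0,.015):
      for dy in(-.015,0,.015):
        for dw in(-.1,0,.1):
          r=minimize(f,[p0[0]+dx,p0[1]+dy,p0[2]+dw],method="Nelder-Mead",options=dict(initial_simplex=np.array([[p0[0]+dx,p0[1]+dy,p0[2]+dw]]*4)+np.vstack([np.zeros(3),np.diag([.008,.008,.05])])))
          if best is None or r.fun<best.fun: best=r
    f(best.x,True)
    return best.x,best.fun
if __name__=="__main__":
    import sys
    p,s=fit(np.load("P.npy")); print(p,np.degrees(p[2]),s)
    for n,y0 in(("L",.0575),("R",-.0575)):
        print(n,p[0]-np.sin(p[2])*y0,p[1]+np.cos(p[2])*y0)
    Q=np.load("P.npy").reshape(-1,3); c,s=np.cos(p[2]),np.sin(p[2]); d=Q[:,:2]-p[:2]; x=c*d[:,0]+s*d[:,1]; y=-s*d[:,0]+c*d[:,1]
    m=(abs(x)<.03)
    for yy in np.arange(-.14,.141,.008):
        k=m&(abs(y-yy)<.004); dz=Q[k,2]-.105-x[k]*np.tan(np.radians(35)); print(round(yy,3),k.sum(),np.percentile(dz,[10,50,90]) if k.any() else "")
E
python3 fit.py
```

```text
slot 0.0575 452 dz med 0.00010562006247479049 [-0.0003  0.0001]
slot -0.0575 447 dz med 0.0001241332887722997 [0.0005 0.    ]
[0.5613 0.2265 0.1948] 11.15930001024581 -832.9031447439935
L 0.5502025850387737 0.2829081281108789
R 0.5724593954607242 0.17008244668221945
-0.14 55 [-0.12   -0.1035 -0.0866]
-0.132 51 [-0.1214 -0.1051 -0.0889]
-0.124 80 [-0.1129 -0.0915 -0.0312]
-0.116 82 [-0.0776 -0.0307 -0.0278]
-0.108 42 [-0.0325 -0.0307 -0.0274]
-0.1 49 [-0.108  -0.0906 -0.0751]
-0.092 57 [-0.1088 -0.0916 -0.0748]
-0.084 53 [-0.1087 -0.0933 -0.0778]
-0.076 56 [-0.1073 -0.0927 -0.0762]
-0.068 110 [-0.1046 -0.073   0.0008]
-0.06 103 [-0.0982 -0.0005  0.0021]
-0.052 74 [-0.0034 -0.0004  0.0027]
-0.044 32 [-0.0041 -0.001   0.0036]
-0.036 13 [-0.0968 -0.0825 -0.0723]
-0.028 48 [-0.1075 -0.0931 -0.0774]
-0.02 59 [-0.109  -0.0919 -0.0744]
-0.012 53 [-0.109  -0.0928 -0.0749]
-0.004 123 [-0.1041 -0.0346 -0.0289]
0.004 84 [-0.1034 -0.0312 -0.0276]
0.012 4 [-0.0778 -0.0733 -0.0704]
0.02 43 [-0.1048 -0.0883 -0.0749]
0.028 56 [-0.1082 -0.0924 -0.0758]
0.036 56 [-0.1092 -0.0947 -0.074 ]
0.044 90 [-0.107  -0.0806  0.001 ]
0.052 134 [-0.1004 -0.0021  0.0022]
0.06 120 [-0.1023 -0.0016  0.0017]
0.068 66 [-0.0047 -0.0003  0.0028]
0.076 0 
0.084 4 [-0.1092 -0.1068 -0.0831]
0.092 33 [-0.1    -0.0852 -0.0752]
0.1 59 [-0.107  -0.0943 -0.0757]
0.108 104 [-0.1049 -0.0711 -0.0282]
0.116 126 [-0.1034 -0.0329 -0.0283]
0.124 35 [-0.1094 -0.0318 -0.0282]
0.132 0 
0.14 20 [-0.1025 -0.0962 -0.0852]
```

```bash
cat >> h.py <<'E'
def TR(psi,tilt=0):
    """tool rotation: psi heading of tool z (deg), tilt deg toward z-heading up (slope)"""
    ps,t=np.radians(psi),np.radians(tilt)
    # tool x = sin t*h - cos t*up ; z = cos t*h+ sin t*up
    h=np.array([np.cos(ps),np.sin(ps),0]);u=np.array([0,0,1.])
    x=np.sin(t)*h-np.cos(t)*u; z=np.cos(t)*h+np.sin(t)*u
    return np.stack([x,np.cross(z,x),z],1)
def delta(pos,Rm,o=None):
    """from the measured pose: shift in tool axes mm, total rotvec"""
    o=o or st(); R0=R.from_quat(o["ee_rot"]).as_matrix()
    d=R0.T@(np.array(pos)-o["position"])*1000
    rv=R.from_matrix(R0.T@Rm).as_rotvec()
    return d,rv
def show():
    o=st(); R0=R.from_quat(o["ee_rot"]).as_matrix()
    print("t",round(float(o["clock"]),2),"p",np.round(o["position"],4),"x",np.round(R0[:,0],3),"z",np.round(R0[:,2],3),"psi",round(np.degrees(np.arctan2(R0[1,2],R0[0,2])),1),"j",np.round(o["joint_pos"],2),"F",np.round(o["ft_force"],2),"M",np.round(o["torque"],3),"w",round(float(o["grip_width"])*85.4,1))
E
python3 - <<'E'
from h import *
show()
for n,p,ps in(("near",(.461,-.2094),107.2),("near",(.461,-.2094),-72.8),("far",(.6362,-.1712),99.8),("far",(.6362,-.1712),-80.2)):
    print(n,ps,*[np.round(v,3) for v in delta((*p,.1),TR(ps))])
E
```

```text
t 1.45 p [ 0.2433 -0.5757  0.2313] x [ 0. -0. -1.] z [-0.921 -0.389  0.   ] psi -157.1 j [ 1.15  0.33 -0.06  1.46  0.02  1.35 -0.09] F [-0.21  0.53  0.61] M [ 0.031 -0.042 -0.043] w 85.9
near 107.2 [ 131.322 -252.675 -343.129] [ 1.67 -0.   -0.  ]
near -72.8 [ 131.322 -252.675 -343.129] [-1.471  0.    -0.   ]
far 99.8 [ 131.323 -219.661 -519.38 ] [ 1.8 -0.  -0. ]
far -80.2 [ 131.323 -219.661 -519.38 ] [-1.342  0.    -0.   ]
```

```bash
python3 -m handwheel '0 -28 -38 0 0 0 85;0 -28 -38 0 0 0 85;8 -28 -38 0 0 0 85;8 -28 -38 0 0 0 85;8 -28 -38 0 0 0 85;8 -28 -38 0 0 0 85;8 -28 -38 0 0 0 85;0 -28 -38 0 0 0 85' 60; python3 -m handwheel '0 -28 -39 0 0 0 85;0 0 0 -0.147 0 0 85;0 0 0 -0.147 0 0 85;0 0 0 -0.147 0 0 85;0 0 0 -0.147 0 0 85;0 0 0 -0.147 0 0 85;0 0 0 -0.147 0 0 85;0 0 0 -0.147 0 0 85'; python3 -m handwheel '0 0 0 -0.147 0 0 85;0 0 0 -0.147 0 0 85;0 0 0 -0.147 0 0 85;0 0 0 0 0 0 85'
python3 - <<'E'
from h import *
show(); o=st()
c=cams.camera("wrist"); cv2.imwrite("pics/w1.png",c["color"])
P=pts(c)
T=c["T_tool_cam"]; R0=R.from_quat(o["ee_rot"]).as_matrix()
W=(P@T[:3,:3].T+T[:3,3])@R0.T+o["position"]
for r in cams.outline_of("wrist","bar_a")[:2]:
    q=W[r["region"]&(c["depth"]>0)]; q=q[(q[:,2]>.028)&(q[:,2]<.045)]
    if len(q)<50: continue
    rc=cv2.minAreaRect((q[:,:2]*1000).astype(np.float32)); print(r["conf"],r["box"],np.median(q[:,2]),rc)
print(*[np.round(v,3) for v in delta((.461,-.2094,.0),TR(-72.8))])
E
```

```text
clock: 2.25
position: [0.4363, -0.2492, 0.1906]
ee_rot: [-0.693, -0.14, 0.693, -0.14]
ft_force: [0.7, -0.2, -0.1]
grip_width: 0.996
clock: 3.05
position: [0.4612, -0.2101, 0.1914]
ee_rot: [0.533, 0.465, -0.533, 0.465]
ft_force: [-0.1, 0.6, 0.1]
grip_width: 0.995
clock: 3.45
position: [0.4612, -0.2102, 0.1914]
ee_rot: [0.419, 0.569, -0.419, 0.569]
ft_force: [0.4, 0.7, -0.3]
grip_width: 0.997
t 3.45 p [ 0.4612 -0.2102  0.1914] x [ 0. -0. -1.] z [ 0.297 -0.955  0.   ] psi -72.7 j [ 0.78  0.13 -0.47  1.8   0.06  1.22  0.59] F [ 0.38  0.66 -0.26] M [ 0.005 -0.04  -0.014] w 85.2
0.88 [241.4, 88.9, 38.8, 170.3] 0.03610945995826703 ((459.40802001953125, -208.99972534179688), (36.72023010253906, 180.09446716308594), 17.25287628173828)
0.55 [375.8, 105.9, 98.4, 164.3] 0.03596636710396725 ((634.163330078125, -171.09359741210938), (38.762996673583984, 180.7443389892578), 9.738607406616211)
[ 1.91401e+02  3.40000e-02 -8.08000e-01] [-0.006  0.    -0.   ]
```

View pics/w1.png

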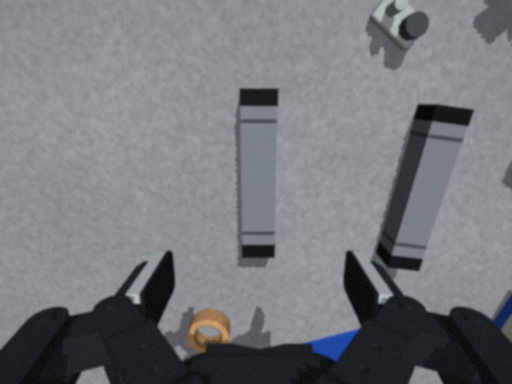

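The bar is centred between the jaws at pixel (259,173), and the wrist and top measurements agree to 2 mm. I'll go down and grip.

```bash
python3 -m handwheel '45 -1 -1 0 0 0 85;45 0 0 0 0 0 85;45 0 0 0 0 0 85;30 0 0 0 0 0 85;16 0 0 0 0 0 85;6 0 0 0 0 0 85;0 0 0 0 0 0 85' 80; python3 -c "
from h import *
show()"; python3 -m handwheel '0 0 0 0 0 0 20;0 0 0 0 0 0 20;0 0 0 0 0 0 20;0 0 0 0 0 0 20;0 0 0 0 0 0 20;0 0 0 0 0 0 20;0 0 0 0 0 0 20' 80;  python3 -c "
from h import *
show()"
```

```text
clock: 4.25
position: [0.4597, -0.2093, 0.004]
ee_rot: [0.421, 0.569, -0.421, 0.568]
ft_force: [-0.1, 0.0, -0.5]
grip_width: 0.996
t 4.25 p [ 0.4597 -0.2093  0.004 ] x [-0.001  0.    -1.   ] z [ 0.293 -0.956 -0.001] psi -73.0 j [ 0.73  0.37 -0.44  1.97  0.21  0.84  0.47] F [-0.14  0.03 -0.47] M [ 0.039 -0.018  0.024] w 85.1
clock: 4.95
position: [0.4607, -0.2098, 0.0053]
ee_rot: [0.42, 0.568, -0.42, 0.569]
ft_force: [-1.4, 1.2, 7.9]
grip_width: 0.415
t 4.95 p [ 0.4607 -0.2098  0.0053] x [ 0.002 -0.001 -1.   ] z [ 0.294 -0.956  0.001] psi -72.9 j [ 0.73  0.37 -0.44  1.97  0.21  0.84  0.47] F [-1.43  1.18  7.92] M [ 0.103  0.287 -0.006] w 35.4
```

```bash
python3 -m handwheel '-5 0 0 0 0 0 20;-15 0 0 0 0 0 20;-20 0 0 0 0 0 20;-20 0 0 0 0 0 20;-20 0 0 0 0 0 20;0 0 0 0 0 0 20;0 0 0 0 0 0 20;0 0 0 0 0 0 20'; python3 - <<'E'
from h import *
show()
M=[];Z=[]
for i in range(4):
    c=cams.camera("wrist"); o=st(); R0=R.from_quat(o["ee_rot"]).as_matrix(); M.append(R0.T@o["torque"]); Z.append(R0.T@o["ft_force"])
print(np.round(M,3)); print(np.round(np.mean(M,0),3),np.round(np.mean(Z,0),2))
cv2.imwrite("pics/w2.png",c["color"])
E
```

```text
clock: 5.75
position: [0.4591, -0.2092, 0.0833]
ee_rot: [0.42, 0.569, -0.42, 0.568]
ft_force: [0.1, -0.1, -5.1]
grip_width: 0.409
t 5.75 p [ 0.4591 -0.2092  0.0833] x [-0.002  0.001 -1.   ] z [ 0.294 -0.956 -0.001] psi -72.9 j [ 0.76  0.25 -0.47  1.92  0.13  1.    0.53] F [ 0.05 -0.11 -5.15] M [0.15  0.152 0.056] w 34.9
[[ 0.004  0.208  0.024]
 [-0.03   0.134 -0.008]
 [-0.038  0.153  0.006]
 [-0.05   0.149  0.081]]
[-0.029  0.161  0.026] [ 4.01 -0.15 -0.22]
```

View pics/w2.png

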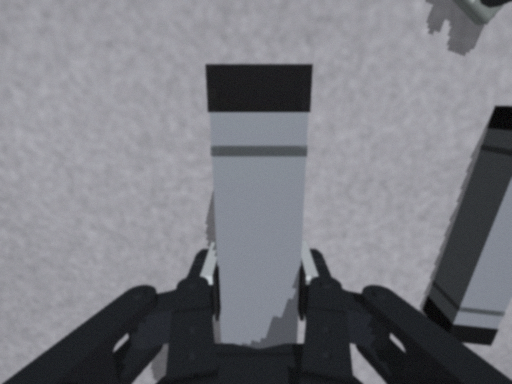

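```bash
cat >> h.py <<'E'
def barpitch():
    c=cams.camera("wrist"); T=c["T_tool_cam"]; Q=pts(c)@T[:3,:3].T+T[:3,3]
    m=(abs(Q[...,1])<.012)&(Q[...,0]<.03)&(Q[...,0]>-.09)&(abs(Q[...,2])<.11)&(c["depth"]>0)
    q=Q[m]; q=q[abs(q[:,2])>.02]
    zs=q[:,2]; print("z range",zs.min(),zs.max())
    k=np.polyfit(q[:,2],q[:,0],1); r=q[:,0]-np.polyval(k,q[:,2]); q=q[abs(r)<.006]; k=np.polyfit(q[:,2],q[:,0],1)
    print("top surface x at z=0 (mm)",1000*k[1],"pitch deg",np.degrees(np.arctan(k[0])),len(q),"y",1000*np.median(q[:,1]),"cam at tool",T[:3,3],"axis",T[:3,2],"zmax pct",np.percentile(q[:,2],[.5,99.5]))
    return c,Q
E
python3 - <<'E'
from h import *
c,Q=barpitch()
m=(abs(Q[...,1])<.03)&(Q[...,0]<.03)&(Q[...,0]>-.09)
print(Q[70:340:30,258])
# lateral extents at bar
for v in (100,200):
    row=Q[v]; g=row[(row[:,0]<.03)&(abs(row[:,1])<.04)]; print(v,g[:,1].min(),g[:,1].max(),g[:,2].mean())
E
```

```text
z range -0.09094366020792473 0.03390679519685033
top surface x at z=0 (mm) -30.596605883347515 pitch deg 0.5266153579640304 12588 y -0.0029248648016618013 cam at tool [-0.14275803 -0.00043995 -0.07790047] axis [ 9.52977644e-01 -1.13340345e-04  3.03040587e-01] zmax pct [-0.09071935  0.03144772]
[[-0.03116742 -0.00074596 -0.08896077]
 [-0.03165287 -0.00074905 -0.07899187]
 [-0.03129577 -0.00075474 -0.0684415 ]
 [-0.03085253 -0.000761   -0.05714802]
 [-0.03194675 -0.00076315 -0.04548857]
 [-0.03059302 -0.00077279 -0.03228771]
 [-0.03101982 -0.0007776  -0.01882864]
 [-0.03072934 -0.00078499 -0.00403448]
 [-0.03052716 -0.00079262  0.01184794]]
100 -0.01888724931541618 0.017911488821680744 -0.07894208964147369
200 -0.01849293224671871 0.017170157116536047 -0.04179158826275748
```

Bar 1 is held level. The moment is +0.16 N m about tool y with 4–5 N down, so the heavy end is at tool +z. The slot therefore needs tool z pointing down the slope. Next: lift and carry it to the left slot.

```bash
cat >> h.py <<'E'
RK=dict(p=(.5613,.2265),yaw=11.16)
def slot(side):
    y0=.0575 if side=="L" else -.0575; w=np.radians(RK["yaw"])
    O=np.array([RK["p"][0]-np.sin(w)*y0,RK["p"][1]+np.cos(w)*y0,.105])
    h=np.array([np.cos(w),np.sin(w),0]);u=np.array([0,0,1.]);a=np.radians(35)
    return O,np.cos(a)*h+np.sin(a)*u,np.cos(a)*u-np.sin(a)*h
def place(side,heavy,sx,sz,ctool,extra=0):
    """heavy=+1 if at tool +z. returns TCP pos, R"""
    O,xs,zs=slot(side); Rm=TR(RK["yaw"]-180,-35) if heavy>0 else TR(RK["yaw"],35)
    C=O+xs*sx+zs*(.018+sz)
    return C-Rm@np.array(ctool),Rm
E
python3 - <<'E'
from h import *
ct=(-.0127,-.0006,-.0007)
p,Rm=place("L",1,-.002,.09,ct); print(p); print(*[np.round(v,3) for v in delta(p,Rm)])
print(np.round(delta(p,TR(RK["yaw"]-180))[1],3))
E
```

```text
[0.49448894 0.27131621 0.18151653]
[ -97.571  174.881 -449.03 ] [1.617 0.459 0.511]
[ 1.675e+00 -0.000e+00  1.000e-03]
```

```bash
python3 -m handwheel '-40 0 0 0 0 0 20;-40 0 0 0 0 0 20;-30 8 -20 0 0 0 20;-30 13 -34 0 0 0 20;-20 15 -39 0 0 0 20;0 16 -42 0 0 0 20;0 16 -42 0 0 0 20;0 16 -42 0 0 0 20'; python3 -m handwheel '0 16 -42 0 0 0 20;0 16 -42 0 0 0 20;0 16 -42 0 0 0 20;0 16 -42 0 0 0 20;0 16 -42 0 0 0 20;0 16 -42 0 0 0 20;0 9 -20 0 0 0 20;0 0 0 0.14 0 0 20'; python3 -m handwheel '0 0 0 0.14 0 0 20;0 0 0 0.14 0 0 20;0 0 0 0.14 0 0 20;0 0 0 0.14 0 0 20;0 0 0 0.14 0 0 20;0 0 0 0.14 0 0 20;0 0 0 0.14 0 0 20;0 0 0 0.14 0 0 20'; python3 -m handwheel '0 0 0 0.14 0 0 20;0 0 0 0.14 0 0 20;0 0 0 0.135 0 0 20;0 0 0 0 0.122 0 20;0 0 0 0 0.122 0 20;0 0 0 0 0.122 0 20;0 0 0 0 0.122 0 20;0 0 0 0 0.122 0 20'
python3 - <<'E'
from h import *
show()
ct=(-.0127,-.0006,-.0007)
p,Rm=place("L",1,-.002,.09,ct); print(p); print(*[np.round(v,3) for v in delta(p,Rm)])
E
```

```text
clock: 6.8
position: [0.4754, 0.0264, 0.2444]
ee_rot: [0.42, 0.569, -0.42, 0.569]
ft_force: [1.4, 0.3, -4.8]
grip_width: 0.408
clock: 7.6
position: [0.4944, 0.3196, 0.2435]
ee_rot: [0.458, 0.54, -0.457, 0.538]
ft_force: [-0.4, -0.1, -4.8]
grip_width: 0.41
clock: 8.4
position: [0.4959, 0.3154, 0.2438]
ee_rot: [-0.675, -0.21, 0.675, -0.21]
ft_force: [0.5, -0.7, -4.2]
grip_width: 0.408
clock: 9.2
position: [0.4954, 0.3156, 0.2445]
ee_rot: [0.884, 0.087, -0.458, 0.045]
ft_force: [0.5, -1.0, -4.1]
grip_width: 0.409
t 9.2 p [0.4954 0.3156 0.2445] x [ 0.566  0.113 -0.817] z [-0.801 -0.159 -0.577] psi -168.8 j [-0.13 -0.09 -0.68  2.02  0.44  0.72 -2.46] F [ 0.48 -0.96 -4.13] M [-0.284  0.867 -0.044] w 34.9
[0.49448894 0.27131621 0.18151653]
[45.948 43.281 44.139] [ 0.001 -0.004  0.001]
```

```bash
python3 -m handwheel '0 22 22 0 0 0 20;0 21 22 0 0 0 20;20 0 0 0 -0.004 0 20;26 0 0 0 0 0 20;0 0 0 0 0 0 20'
python3 - <<'E'
from h import *
show()
ct=(-.0127,-.0006,-.0007)
p,Rm=place("L",1,-.002,.0,ct); print(*[np.round(v,3) for v in delta(p,Rm)])
c,Q=barpitch(); cv2.imwrite("pics/w3.png",c["color"])
o=st(); W=Q@R.from_quat(o["ee_rot"]).as_matrix().T+o["position"]; np.save("W3.npy",W)
c=cams.camera("scene"); cv2.imwrite("pics/s3.png",cv2.resize(c["color"][100:260,180:380],None,fx=3.5,fy=3.5))
E
```

```text
clock: 9.7
position: [0.4942, 0.2701, 0.1781]
ee_rot: [0.881, 0.085, -0.464, 0.046]
ft_force: [-0.3, -0.4, -4.4]
grip_width: 0.407
t 9.7 p [0.4942 0.2701 0.1781] x [ 0.555  0.108 -0.824] z [-0.809 -0.159 -0.566] psi -168.9 j [-0.07 -0.08 -0.66  2.16  0.48  0.57 -2.47] F [-0.35 -0.37 -4.41] M [-0.286  0.979 -0.016] w 34.7
[87.491 -1.275 -3.244] [-0.     0.009 -0.001]
z range -0.09043259843049019 0.03388673000684435
top surface x at z=0 (mm) -30.93841371073677 pitch deg 0.42284029616127133 12568 y -0.14341866036018217 cam at tool [-0.14299164 -0.00017248 -0.07739106] axis [ 9.52753945e-01 -5.16104073e-04  3.03742743e-01] zmax pct [-0.09014756  0.03189555]
```

View pics/w3.png

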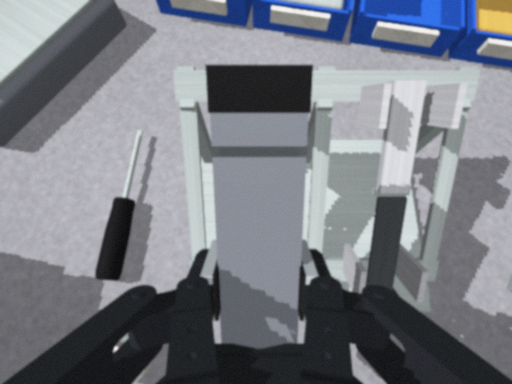

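View pics/s3.png

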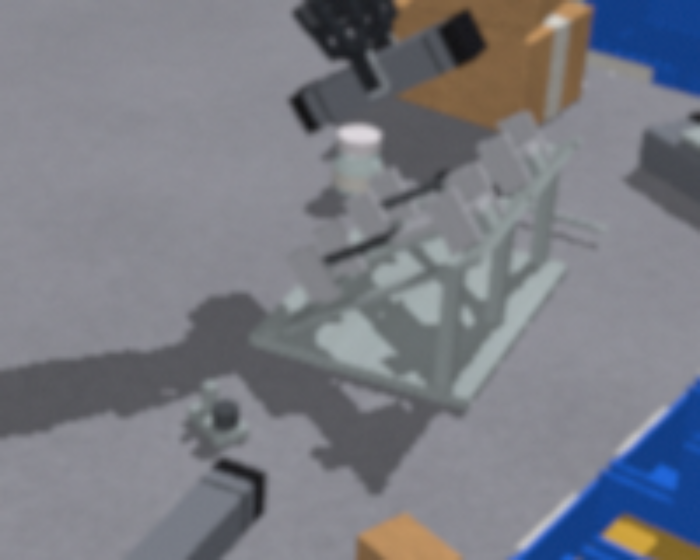

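The wrist view shows the bar over the left slot, with the right slot free at column 400. I'll check my rack fit against this cloud.

```bash
python3 - <<'E'
from h import *
W=np.load("W3.npy").reshape(-1,3)
O,xs,zs=slot("R"); ys=np.cross(zs,xs)
d=W-O; x,y,z=d@xs,d@ys,d@zs
for a,b in((-.05,0),(0.005,.045),(.045,.085)):
    m=(x>a)&(x<b)&(abs(y)<.03)&(abs(z)<.008)
    print(a,m.sum(),"y",np.percentile(y[m],[1,50,99])*1000,"z",np.median(z[m])*1000)
m=(abs(y)<.008)&(abs(z)<.02)&(abs(x)<.15); print("x range",np.percentile(x[m],[0.2,99.8]))
# cheeks upper: points above bed
m=(z>.010)&(z<.024)&(x>.05)&(x<.095)&(abs(y)<.04); h=np.histogram(y[m]*1000,np.arange(-40,41,2)); print(list(zip(h[1][:-1],h[0])))
E
```

```text
-0.05 1605 y [-10.19175127   2.70472084  14.25165655] z 1.2074365519708428
0.005 1617 y [-10.08634604   3.28799924  14.1931218 ] z 1.1333655414895123
0.045 2606 y [-21.89673646   1.34183056  29.93952272] z 1.231816225871557
x range [-0.0902336   0.08841245]
[(np.int64(-40), np.int64(0)), (np.int64(-38), np.int64(0)), (np.int64(-36), np.int64(0)), (np.int64(-34), np.int64(0)), (np.int64(-32), np.int64(0)), (np.int64(-30), np.int64(0)), (np.int64(-28), np.int64(24)), (np.int64(-26), np.int64(118)), (np.int64(-24), np.int64(123)), (np.int64(-22), np.int64(507)), (np.int64(-20), np.int64(1)), (np.int64(-18), np.int64(0)), (np.int64(-16), np.int64(0)), (np.int64(-14), np.int64(0)), (np.int64(-12), np.int64(0)), (np.int64(-10), np.int64(0)), (np.int64(-8), np.int64(0)), (np.int64(-6), np.int64(0)), (np.int64(-4), np.int64(0)), (np.int64(-2), np.int64(0)), (np.int64(0), np.int64(0)), (np.int64(2), np.int64(0)), (np.int64(4), np.int64(0)), (np.int64(6), np.int64(0)), (np.int64(8), np.int64(0)), (np.int64(10), np.int64(0)), (np.int64(12), np.int64(0)), (np.int64(14), np.int64(0)), (np.int64(16), np.int64(0)), (np.int64(18), np.int64(0)), (np.int64(20), np.int64(0)), (np.int64(22), np.int64(0)), (np.int64(24), np.int64(82)), (np.int64(26), np.int64(111)), (np.int64(28), np.int64(375)), (np.int64(30), np.int64(32)), (np.int64(32), np.int64(0)), (np.int64(34), np.int64(0)), (np.int64(36), np.int64(0)), (np.int64(38), np.int64(0))]
```

```bash
python3 -m handwheel '20 -2.6 -3.2 0 0.009 0 20;25 0 0 0 0 0 20;15 0 0 0 0 0 20;8 0 0 0 0 0 20;0 0 0 0 0 0 20'
python3 - <<'E'
from h import *
show()
ct=(-.0127,-.0000,-.0007)
p,Rm=place("L",1,-.002,.0,ct); print(*[np.round(v,3) for v in delta(p,Rm)])
E
```

```text
clock: 10.3
position: [0.5285, 0.279, 0.1421]
ee_rot: [0.882, 0.09, -0.461, 0.044]
ft_force: [-1.1, 0.3, -3.1]
grip_width: 0.408
t 10.3 p [0.5285 0.279  0.1421] x [ 0.559  0.119 -0.82 ] z [-0.805 -0.16  -0.572] psi -168.7 j [-0.53  0.03 -0.2   2.16  0.65  0.5  -2.6 ] F [-1.09  0.26 -3.13] M [-0.123  1.006  0.027] w 34.8
[37.77   0.664  5.878] [0.002 0.002 0.009]
```

Joint 7 reached its −2.6 limit with this grasp orientation, so the last move fell short. I'll back out, set the bar on clear table and regrip it the other way round, which leaves joint 7 mid-range at the rack.

```bash
python3 -m handwheel '-25 0 0 0 0 0 20;-25 0 0 0 0 0 20;-30 0 0 0 0 0 20;-30 0 0 0 0 0 20;0 0 0 0 0 0 20'
python3 - <<'E'
from h import *
show()
print(*[np.round(v,3) for v in delta((.43,-.15,.2),TR(-170))])
print(*[np.round(v,3) for v in delta((.43,-.15,.2),TR(-180))])
E
```

```text
clock: 10.8
position: [0.4667, 0.2665, 0.2376]
ee_rot: [0.883, 0.091, -0.458, 0.043]
ft_force: [1.0, 0.9, -3.3]
grip_width: 0.399
t 10.8 p [0.4667 0.2665 0.2376] x [ 0.565  0.122 -0.816] z [-0.801 -0.159 -0.578] psi -168.8 j [-0.54 -0.23 -0.24  2.17  0.42  0.71 -2.42] F [ 0.97  0.87 -3.29] M [-0.184  0.906  0.047] w 34.1
[-40.879 401.041 117.225] [ 0.023 -0.616  0.016]
[-40.879 401.041 117.225] [ 0.192 -0.613  0.07 ]
```

```bash
python3 -m handwheel '0 0 0 0 -0.123 0 20;0 0 0 0 -0.123 0 20;0 0 0 0 -0.123 0 20;0 0 0 0 -0.123 0 20;0 0 0 0 -0.123 0 20;0 45 0 0 0 0 20;0 45 0 0 0 0 20;0 45 0 0 0 0 20'; python3 -m handwheel '0 45 0 0 0 0 20;0 45 0 0 0 0 20;0 45 0 0 0 0 20;0 45 0 0 0 0 20;0 45 0 0 0 0 20;0 40 0 0 0 0 20;0 0 0 0.14 0 0 20;0 0 0 0.14 0 0 20'
python3 - <<'E'
from h import *
show(); c,Q=barpitch()
print(*[np.round(v,3) for v in delta((.43,-.15,.005),TR(-185))])
E
```

```text
clock: 11.6
position: [0.4946, 0.1313, 0.2314]
ee_rot: [-0.701, -0.073, 0.706, -0.069]
ft_force: [1.0, 0.8, -5.2]
grip_width: 0.407
clock: 12.4
position: [0.5467, -0.1288, 0.2298]
ee_rot: [-0.704, 0.03, 0.709, 0.033]
ft_force: [0.5, 1.5, -4.8]
grip_width: 0.405
t 12.4 p [ 0.5467 -0.1288  0.2298] x [-0.006  0.005 -1.   ] z [-0.996  0.088  0.007] psi 174.9 j [-0.11  0.2   0.3   1.64 -0.06  1.32 -1.46] F [ 0.46  1.51 -4.8 ] M [ 0.072 -0.183 -0.022] w 34.6
z range -0.09026171198738057 0.03460333000634368
top surface x at z=0 (mm) -30.612425358501586 pitch deg 0.4514506474327195 12520 y 0.011478508324521684 cam at tool [-1.42755325e-01 -3.77532700e-05 -7.71898624e-02] axis [ 9.52720533e-01 -2.03859822e-04  3.03847896e-01] zmax pct [-0.08991966  0.03216543]
[225.432  34.571 112.513] [-0.009  0.007  0.005]
```

```bash
python3 -m handwheel '10 12 38 0 0 0 20;10 12 38 0 0 0 20;20 11 37 0 0 0 20;45 0 0 0 0.006 0.005 20;45 0 0 0 0 0 20;45 0 0 0 0 0 20;30 0 0 0 0 0 20;12 0 0 0 0 0 20'; python3 -m handwheel '6 0 0 0 0 0 20;0 0 0 0 0 0 20'; python3 - <<'E'
from h import *
show()
print(*[np.round(v,3) for v in delta((.43,-.15,.005),TR(175))])
E
```

```text
clock: 13.25
position: [0.4288, -0.1519, 0.0113]
ee_rot: [-0.705, 0.027, 0.708, 0.028]
ft_force: [0.7, -1.4, -4.2]
grip_width: 0.41
clock: 13.45
position: [0.431, -0.1526, 0.0082]
ee_rot: [-0.706, 0.028, 0.707, 0.028]
ft_force: [-1.2, -1.1, -3.7]
grip_width: 0.411
t 13.45 p [ 0.431  -0.1526  0.0082] x [-0.001 -0.001 -1.   ] z [-0.997  0.079  0.   ] psi 175.4 j [-0.06  0.24  0.32  2.12 -0.1   0.79 -1.32] F [-1.21 -1.13 -3.7 ] M [ 0.033 -0.114  0.035] w 35.1
[ 3.201 -2.529  1.221] [ 0.008  0.    -0.001]
```

```bash
python3 -m handwheel '3 0 0 0 0 0 20;0 0 0 0 0 0 70;0 0 0 0 0 0 70;0 0 0 0 0 0 70;-20 0 0 0 0 0 70;-40 0 0 0 0 0 70;-40 0 0 0 0 0 70;0 0 0 -0.146 0 0 70'; python3 -m handwheel '0 0 0 -0.146 0 0 70;0 0 0 -0.146 0 0 70;0 0 0 -0.146 0 0 70;0 0 0 -0.146 0 0 70;0 0 0 -0.146 0 0 70;0 0 0 -0.146 0 0 70;0 0 0 -0.146 0 0 70;0 0 0 -0.146 0 0 70';python3 -m handwheel '0 0 0 -0.146 0 0 70;0 0 0 -0.146 0 0 70;0 0 0 -0.146 0 0 70;0 0 0 -0.146 0 0 70;0 0 0 -0.146 0 0 70;0 0 0 -0.146 0 0 70;0 0 0 -0.146 0 0 70;0 0 0 -0.146 0 0 70'; python3 -m handwheel '0 0 0 -0.146 0 0 70;0 0 0 -0.146 0 0 70;0 0 0 -0.146 0 0 70;0 0 0 -0.146 0 0 70;0 0 0 -0.077 0 0 80;0 0 0 0 0 0 80'
cat >> h.py <<'E'
def wristbar(fn=None):
    o=st(); c=cams.camera("wrist"); T=c["T_tool_cam"]; R0=R.from_quat(o["ee_rot"]).as_matrix()
    if fn: cv2.imwrite(fn,c["color"])
    W=(pts(c)@T[:3,:3].T+T[:3,3])@R0.T+o["position"]
    for r in cams.outline_of("wrist","bar_a")[:3]:
        q=W[r["region"]&(c["depth"]>0)]; q=q[(q[:,2]>.028)&(q[:,2]<.045)]
        if len(q)<200: continue
        print(round(r["conf"],2),np.round(r["box"]),"z",np.round(np.median(q[:,2]),4),cv2.minAreaRect((q[:,:2]*1000).astype(np.float32)))
E
python3 - <<'E'
from h import *
show(); wristbar("pics/w4.png")
E
```

```text
clock: 14.25
position: [0.4336, -0.1533, 0.1099]
ee_rot: [0.709, 0.022, -0.704, 0.024]
ft_force: [1.1, -0.0, 0.1]
grip_width: 0.816
clock: 15.05
position: [0.4307, -0.1526, 0.1051]
ee_rot: [-0.575, -0.411, 0.576, -0.411]
ft_force: [-0.5, -0.1, -0.3]
grip_width: 0.814
clock: 15.85
position: [0.4307, -0.1525, 0.1051]
ee_rot: [0.253, 0.66, -0.254, 0.66]
ft_force: [0.5, -0.0, 0.2]
grip_width: 0.815
clock: 16.45
position: [0.4306, -0.1525, 0.105]
ee_rot: [0.027, 0.707, -0.028, 0.706]
ft_force: [-0.3, -0.3, 0.2]
grip_width: 0.939
t 16.45 p [ 0.4306 -0.1525  0.105 ] x [-0.001 -0.001 -1.   ] z [ 0.997 -0.078 -0.001] psi -4.5 j [ 0.04  0.08  0.2   2.05 -0.02  1.02  1.75] F [-0.28 -0.28  0.23] M [-0.025 -0.023 -0.023] w 80.2
0.72 [235.  87.  51. 224.] z 0.0362 ((431.7674560546875, -152.699462890625), (37.04300308227539, 180.90701293945312), 85.38357543945312)
```

View pics/w4.png

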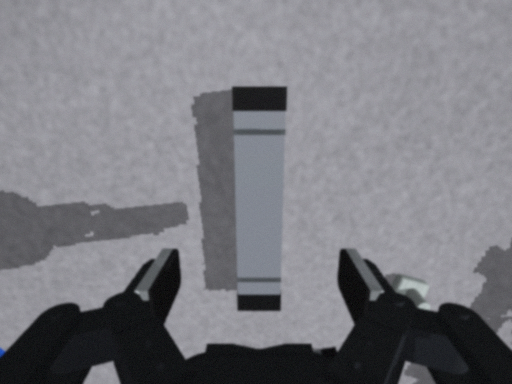

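The bar lies straight at (258,200), between the jaws. I'll regrip it; the heavy end should now be at tool −z.

```bash
python3 -m handwheel '40 0 0.5 0 0 0 80;40 0 0 0 0 0 80;16 0 0 0 0 0 80;5 0 0 0 0 0 80;0 0 0 0 0 0 20;0 0 0 0 0 0 20;0 0 0 0 0 0 20;0 0 0 0 0 0 20' 80; python3 -m handwheel '0 0 0 0 0 0 20;0 0 0 0 0 0 20;-10 0 0 0 0 0 20;-30 0 0 0 0 0 20;-40 0 0 0 0 0 20;-40 0 0 0 0 0 20;-40 0 0 0 0 0 20;0 0 0 0 0 0 20'
python3 - <<'E'
from h import *
show(); 
M=[]
for i in range(3):
    c=cams.camera("wrist"); o=st(); R0=R.from_quat(o["ee_rot"]).as_matrix(); M.append(R0.T@o["torque"])
print(np.round(M,3)); barpitch()
ct=(-.0127,0,-.0005)
for s in "LR":
    p,Rm=place(s,-1,-.002,.09,ct); print(s,p,*[np.round(v,3) for v in delta(p,Rm)])
E
```

```text
clock: 17.35
position: [0.432, -0.1528, 0.0051]
ee_rot: [0.028, 0.706, -0.028, 0.707]
ft_force: [-2.1, 0.3, 6.9]
grip_width: 0.408
clock: 18.15
position: [0.4337, -0.1533, 0.1696]
ee_rot: [0.028, 0.704, -0.029, 0.709]
ft_force: [0.9, -0.9, -3.7]
grip_width: 0.408
t 18.15 p [ 0.4337 -0.1533  0.1696] x [ 0.008 -0.002 -1.   ] z [ 0.997 -0.08   0.008] psi -4.6 j [ 0.03  0.    0.21  1.98 -0.    1.16  1.73] F [ 0.94 -0.94 -3.69] M [-0.055 -0.309  0.039] w 34.8
[[ 0.004 -0.123  0.035]
 [ 0.061 -0.086 -0.015]
 [ 0.031 -0.144 -0.037]]
z range -0.09061745482418124 0.03347345222411875
top surface x at z=0 (mm) -30.83561929297471 pitch deg 0.27971291308290835 12453 y 0.1504219793247189 cam at tool [-1.42757886e-01  4.13830537e-05 -7.81710627e-02] axis [9.52956697e-01 4.31495939e-04 3.03106166e-01] zmax pct [-0.09038074  0.03082709]
L [0.4953372  0.27209512 0.18220483] [-19.918 428.226  31.343] [-0.266 -0.61   0.084]
R [0.51759539 0.15926971 0.18220483] [-19.959 317.519  62.472] [-0.266 -0.61   0.084]
```

```bash
python3 -m handwheel '-40 0 0 0 0 0 20;-30 30 0 0 0 0 20;-10 45 0 0 0 0 20;0 45 0 0 0 0 20;0 45 0 0 0 0 20;0 45 0 0 0 0 20;0 45 0 0 0 0 20;0 45 0 0 0 0 20'; python3 -m handwheel '0 45 0 0 0 0 20;0 45 0 0 0 0 20;0 38 0 0 0 0 20;0 0 0 -0.137 0 0 20;0 0 0 -0.137 0 0 20;0 0 0 0 -0.122 0 20;0 0 0 0 -0.122 0 20;0 0 0 0 -0.122 0 20'; python3 -m handwheel '0 0 0 0 -0.122 0 20;0 0 0 0 -0.122 0 20;0 0 0 0 0 0 20'
python3 - <<'E'
from h import *
show()
ct=(-.0127,0,-.0005)
p,Rm=place("L",-1,-.002,.05,ct); print(p,*[np.round(v,3) for v in delta(p,Rm)])
E
```

```text
clock: 19.15
position: [0.454, 0.148, 0.2418]
ee_rot: [0.027, 0.708, -0.029, 0.705]
ft_force: [1.0, -1.9, -4.1]
grip_width: 0.41
clock: 19.95
position: [0.4645, 0.2739, 0.2415]
ee_rot: [-0.056, 0.564, 0.08, 0.82]
ft_force: [0.2, 0.3, -4.3]
grip_width: 0.411
clock: 20.25
position: [0.4617, 0.2723, 0.2387]
ee_rot: [-0.048, 0.462, 0.086, 0.882]
ft_force: [-0.3, -0.1, -4.6]
grip_width: 0.406
t 20.25 p [0.4617 0.2723 0.2387] x [ 0.559  0.107 -0.822] z [0.806 0.163 0.569] psi 11.4 j [-0.41 -0.22 -0.38  2.15  0.39  0.73  0.74] F [-0.34 -0.12 -4.57] M [-0.244  1.104  0.03 ] w 34.7
[0.51784642 0.27653573 0.14943874] [105.242  -6.384  -4.798] [ 0.004 -0.006  0.003]
```

```bash
python3 -m handwheel '35 -5.2 -4.8 0.004 -0.006 0.003 20;35 0 0 0 0 0 20;35 0 0 0 0 0 20;0 0 0 0 0 0 20'
python3 - <<'E'
from h import *
show()
ct=(-.0127,0,-.0005)
p,Rm=place("L",-1,-.002,.0,ct); print(p,*[np.round(v,3) for v in delta(p,Rm)])
E
```

```text
clock: 20.65
position: [0.5213, 0.2777, 0.1482]
ee_rot: [-0.044, 0.463, 0.084, 0.881]
ft_force: [0.2, -0.8, -4.7]
grip_width: 0.407
t 20.65 p [0.5213 0.2777 0.1482] x [ 0.558  0.108 -0.823] z [0.808 0.155 0.568] psi 10.8 j [-0.35  0.02 -0.39  2.15  0.64  0.53  0.53] F [ 0.24 -0.79 -4.74] M [-0.281  1.044 -0.043] w 34.7
[0.54598294 0.2820865  0.10848114] [46.983 -0.379 -1.915] [-0.005 -0.007  0.002]
```

```bash
python3 -m handwheel '15 1.2 -1.9 -0.005 -0.007 0 20;15 0 0 0 0 0 20;9 0 0 0 0 0 20;4 0 0 0 0 0 20;0 0 0 0 0 0 20'
python3 - <<'E'
from h import *
show()
ct=(-.0127,0,-.0005)
p,Rm=place("L",-1,-.002,.0,ct); print(p,*[np.round(v,3) for v in delta(p,Rm)])
c=cams.camera("scene"); cv2.imwrite("pics/s4.png",cv2.resize(c["color"][110:240,230:370],None,fx=5,fy=4.5))
E
```

```text
clock: 21.15
position: [0.5442, 0.2857, 0.118]
ee_rot: [-0.045, 0.456, 0.087, 0.885]
ft_force: [-0.2, 0.5, -4.7]
grip_width: 0.41
t 21.15 p [0.5442 0.2857 0.118 ] x [ 0.57   0.114 -0.814] z [0.798 0.158 0.581] psi 11.2 j [-0.36  0.12 -0.37  2.14  0.81  0.47  0.39] F [-0.18  0.53 -4.73] M [-0.161  1.038 -0.02 ] w 35.0
[0.54598294 0.2820865  0.10848114] [ 8.41  -3.885 -4.674] [ 0.001  0.009 -0.002]
```

View pics/s4.png

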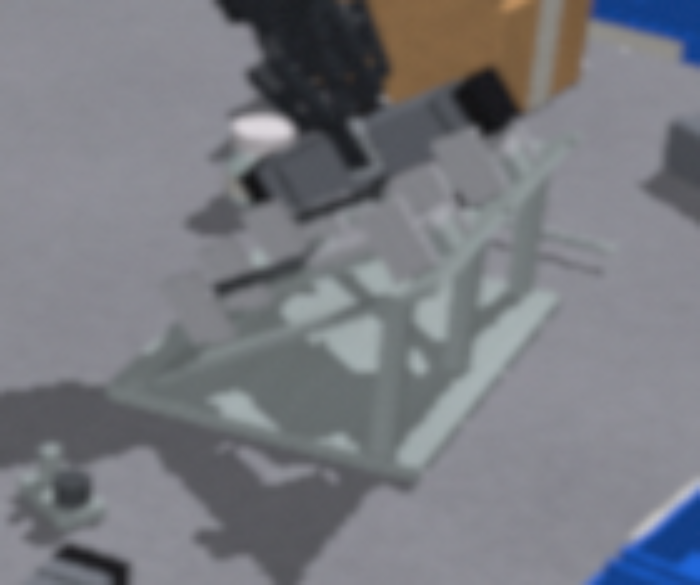

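```bash
python3 - <<'E'
from h import *
ct=(-.0127,0,-.0005)
p,Rm=place("L",-1,-.002,.0,ct)
for i in range(4):
    cams.camera("wrist"); o=st(); print(round(float(o["clock"]),2),*[np.round(v,4) for v in delta(p,Rm,o)],np.round(o["ft_force"],1))
E
```

```text
21.25 [ 9.0935 -4.2605 -5.1934] [ 0.001   0.0105 -0.0024] [ 0.6  0.2 -4.7]
21.3 [ 9.2365 -4.33   -5.3325] [ 0.0012  0.011  -0.0026] [-0.1  0.5 -3.3]
21.35 [ 9.3022 -4.3432 -5.4302] [ 0.0011  0.0112 -0.0027] [-0.3  1.2 -3.7]
21.4 [ 9.2948 -4.347  -5.3925] [ 0.0012  0.0113 -0.0027] [ 0.6  0.2 -3.3]
```

```bash
python3 -m handwheel '0 -3.1 -5.4 0 0.011 0 20;3 0 0 0 0 0 20;3 0 0 0 0 0 20;0 0 0 0 0 0 20;0 0 0 0 0 0 20;0 0 0 0 0 0 20'
python3 - <<'E'
from h import *
ct=(-.0127,0,-.0005)
p,Rm=place("L",-1,-.002,.0,ct)
for i in range(3):
    cams.camera("wrist"); o=st(); print(round(float(o["clock"]),2),*[np.round(v,4) for v in delta(p,Rm,o)],np.round(o["ft_force"],1))
E
```

```text
clock: 22.0
position: [0.5437, 0.2829, 0.1105]
ee_rot: [-0.045, 0.46, 0.088, 0.883]
ft_force: [-0.2, 0.5, -4.4]
grip_width: 0.409
22.05 [ 2.8559 -1.2635  0.4751] [ 0.0013 -0.0003 -0.0028] [-0.6  0.3 -5.6]
22.1 [ 2.8415 -1.2044  0.4971] [ 0.0013 -0.0003 -0.0027] [ 0.7 -1.  -3.6]
22.15 [ 2.8738 -1.2386  0.4775] [ 0.0013 -0.0003 -0.0028] [-0.7 -0.4 -3.9]
```

```bash
python3 -m handwheel '1 0 0 0 0 0 20;0 0 0 0 0 0 20;0.7 0 0 0 0 0 20;0 0 0 0 0 0 20;0 0 0 0 0 0 20'
python3 - <<'E'
from h import *
ct=(-.0127,0,-.0005)
p,Rm=place("L",-1,-.002,.0,ct)
for i in range(3):
    cams.camera("wrist"); o=st(); print(round(float(o["clock"]),2),*[np.round(v,4) for v in delta(p,Rm,o)],np.round(o["ft_force"],1),np.round(o["torque"],2))
E
```

```text
clock: 22.65
position: [0.5447, 0.283, 0.1091]
ee_rot: [-0.045, 0.46, 0.088, 0.883]
ft_force: [-0.4, -0.2, -4.2]
grip_width: 0.409
22.7 [ 1.1062 -1.1569  0.5588] [ 0.0013 -0.0004 -0.0027] [-0.6 -0.1 -4.4] [-0.23  0.94 -0.01]
22.75 [ 1.1206 -1.1851  0.5217] [ 0.0013 -0.0003 -0.0027] [ 0.3  0.  -4.3] [-0.17  0.92  0.04]
22.8 [ 1.1447 -1.1696  0.5004] [ 0.0013 -0.0003 -0.0027] [ 0.   0.3 -4.2] [-0.13  0.99 -0.01]
```

Still no contact and about 1 mm above the bed, so this is a gentle drop. I'll release here and withdraw along the tool axis.

```bash
python3 -m handwheel '0.5 0 0 0 0 0 20;0 0 0 0 0 0 56;0 0 0 0 0 0 56;0 0 0 0 0 0 56;0 0 0 0 0 0 56'
python3 - <<'E'
from h import *
show()
c=cams.camera("wrist"); cv2.imwrite("pics/w5.png",c["color"])
c=cams.camera("scene"); cv2.imwrite("pics/s5.png",cv2.resize(c["color"][110:240,230:370],None,fx=5,fy=4.5))
E
```

```text
clock: 23.3
position: [0.5452, 0.2832, 0.1091]
ee_rot: [-0.045, 0.459, 0.088, 0.883]
ft_force: [0.3, -0.6, 0.6]
grip_width: 0.657
t 23.3 p [0.5452 0.2832 0.1091] x [ 0.562  0.114 -0.819] z [0.803 0.16  0.574] psi 11.2 j [-0.36  0.13 -0.37  2.14  0.82  0.46  0.39] F [ 0.34 -0.55  0.62] M [-0.12   0.589  0.026] w 56.1
```

View pics/w5.png

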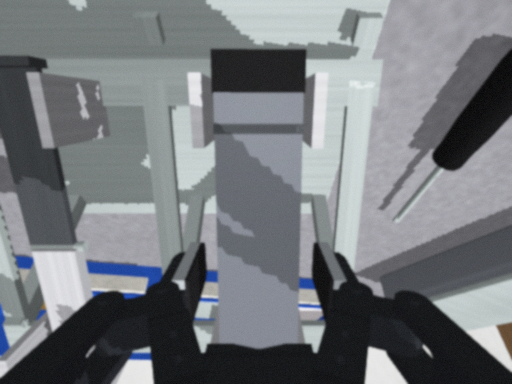

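View pics/s5.png

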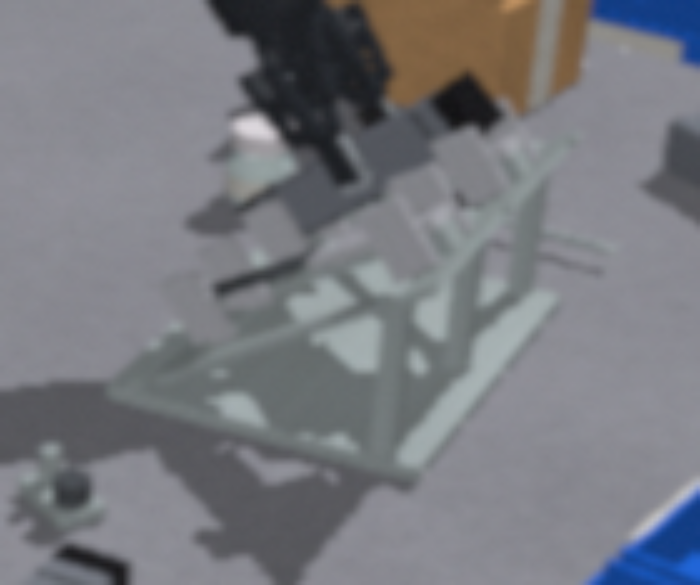

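```bash
python3 -m handwheel '-10 0 0 0 0 0 56;-25 0 0 0 0 0 56;-35 0 0 0 0 0 56;-40 0 0 0 0 0 56;-40 0 0 0 0 0 56;0 0 0 0 0 0 56'
python3 - <<'E'
from h import *
show()
o=st();c=cams.camera("wrist"); cv2.imwrite("pics/w6.png",c["color"])
T=c["T_tool_cam"]; W=(pts(c)@T[:3,:3].T+T[:3,3])@R.from_quat(o["ee_rot"]).as_matrix().T+o["position"]
O,xs,zs=slot("L"); ys=np.cross(zs,xs); d=W-O; x,y,z=d@xs,d@ys,d@zs
m=(abs(y)<.01)&(z>.01)&(z<.07)&(abs(x)<.12)&(c["depth"]>0)
k=np.polyfit(x[m],z[m],1); print("n",m.sum(),"tilt rad rel. bed",np.arctan(k[0]),"top z at x=0",k[1],"x range",np.percentile(x[m],[.3,99.7]))
m2=(z>.02)&(z<.07)&(abs(x)<.04)&(abs(y)<.03); print("y",np.percentile(y[m2],[1,99]))
E
```

```text
clock: 24.0
position: [0.4604, 0.2676, 0.2373]
ee_rot: [-0.044, 0.456, 0.089, 0.884]
ft_force: [0.5, -0.4, -0.2]
grip_width: 0.654
t 24.0 p [0.4604 0.2676 0.2373] x [ 0.568  0.118 -0.815] z [0.799 0.159 0.58 ] psi 11.3 j [-0.36 -0.24 -0.41  2.17  0.36  0.7   0.76] F [ 0.45 -0.39 -0.16] M [-0.142  0.605  0.057] w 55.9
n 4123 tilt rad rel. bed 0.14190729734277738 top z at x=0 0.036764318843355306 x range [-0.09927904  0.07787639]
y [-0.01674005  0.01854755]
```

View pics/w6.png

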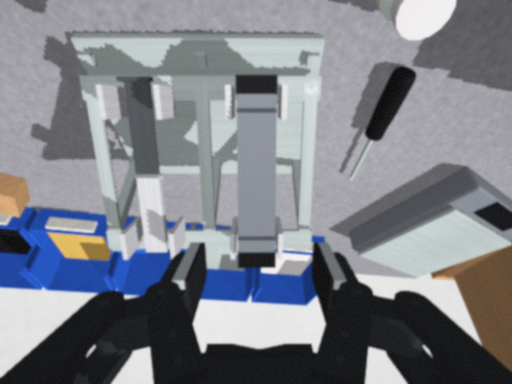

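Bar 1 is in the left slot with its top tilted 0.142 rad from the bed, so the tongue is fully dropped. It lies between the cheeks at (257,170). Now the second bar.

```bash
python3 -m handwheel '0 0 0 0 0.124 0 70;0 0 0 0 0.124 0 70;0 0 0 0 0.124 0 85;0 0 0 0 0.124 0 85;0 0 0 0 0.124 0 85;0 -40 0 0 0 0 85;0 -45 0 0 0 0 85;0 -45 0 0 0 0 85'
python3 - <<'E'
from h import *
show()
print(*[np.round(v,3) for v in delta((.6352,-.1711,.12),TR(-80.2))])
E
```

```text
clock: 24.85
position: [0.4865, 0.1366, 0.2293]
ee_rot: [-0.07, 0.708, 0.069, 0.699]
ft_force: [1.0, 0.3, 0.2]
grip_width: 0.996
t 24.85 p [0.4865 0.1366 0.2293] x [-0.012 -0.002 -1.   ] z [ 0.981  0.196 -0.013] psi 11.3 j [-0.22  0.09 -0.15  1.76  0.01  1.31  1.39] F [0.99 0.34 0.16] M [ 0.04  -0.146 -0.014] w 85.1
[ 108.069 -330.894   86.917] [ 1.597 -0.01   0.01 ]
```

```bash
python3 -m handwheel '0 -45 11 0 0 0 85;0 -45 11 0 0 0 85;0 -45 12 0 0 0 85;0 -45 12 0 0 0 85;0 -45 12 0 0 0 85;0 -45 12 0 0 0 85;0 -45 12 0 0 0 85;15 -12 5 0.147 0 0 85'; python3 -m handwheel '10 0 0 0.147 0 0 85;10 0 0 0.147 0 0 85;10 0 0 0.147 0 0 85;0 0 0 0.147 0 0 85;0 0 0 0.147 0 0 85;0 0 0 0.147 0 0 85;0 0 0 0.147 0 0 85;0 0 0 0.147 0 0 85'; python3 -m handwheel '0 0 0 0.147 0 0 85;0 0 0 0.127 0 0 85;0 0 0 0 0 0 85;0 0 0 0 0 0 85;0 0 0 0 0 0 85'
python3 - <<'E'
from h import *
show(); wristbar("pics/w7.png")
print(*[np.round(v,3) for v in delta((.6352,-.1711,.004),TR(-80.2))])
E
```

```text
clock: 25.65
position: [0.6363, -0.1723, 0.2142]
ee_rot: [-0.017, 0.71, 0.014, 0.703]
ft_force: [0.7, 0.7, -0.7]
grip_width: 0.996
clock: 26.45
position: [0.6347, -0.1657, 0.183]
ee_rot: [0.376, 0.6, -0.382, 0.593]
ft_force: [-0.4, 0.0, 1.2]
grip_width: 0.995
clock: 26.95
position: [0.635, -0.1652, 0.1844]
ee_rot: [0.452, 0.544, -0.457, 0.539]
ft_force: [-0.4, 0.1, 0.2]
grip_width: 0.998
t 26.95 p [ 0.635  -0.1652  0.1844] x [-0.011 -0.001 -1.   ] z [ 0.173 -0.985 -0.001] psi -80.0 j [-0.07  0.44  0.34  1.44 -0.15  1.29  0.46] F [-0.45  0.06  0.18] M [-0.016 -0.019  0.006] w 85.2
0.84 [238.  96.  42. 172.] z 0.0361 ((634.2630615234375, -171.43167114257812), (37.003665924072266, 180.90811157226562), 9.68978500366211)
[180.803   0.905   5.967] [ 0.002 -0.001  0.01 ]
```

View pics/w7.png

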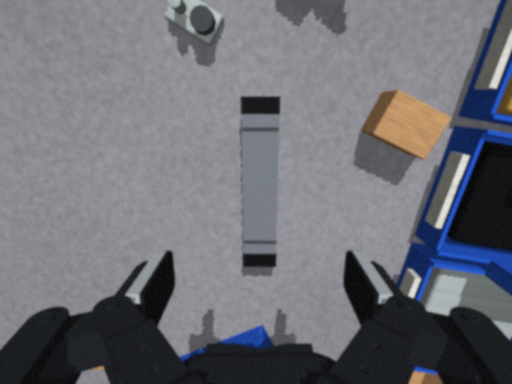

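```bash
python3 -m handwheel '0 0.7 6 0 0 0.01 85;45 0 0 0 0 0 85;45 0 0 0 0 0 85;45 0 0 0 0 0 85;28 0 0 0 0 0 85;12 0 0 0 0 0 85;4 0 0 0 0 0 85;0 0 0 0 0 0 85'; python3 -c "
from h import *
show();print(*[np.round(v,3) for v in delta((.635,-.1713,.004),TR(-80.2))])"; python3 -m handwheel '0 0 0 0 0 0 20;0 0 0 0 0 0 20;0 0 0 0 0 0 20;0 0 0 0 0 0 20;0 0 0 0 0 0 20;0 0 0 0 0 0 20' 80; python3 -m handwheel '-8 0 0 0 0 0 20;-20 0 0 0 0 0 20;-40 0 0 0 0 0 20;-40 0 0 0 0 0 20;0 0 0 0 0 0 20;0 0 0 0 0 0 20;0 0 0 0 0 0 20'
python3 - <<'E'
from h import *
show(); M=[]
for i in range(4):
    c=cams.camera("wrist"); o=st(); R0=R.from_quat(o["ee_rot"]).as_matrix(); M.append(R0.T@o["torque"])
print(np.round(M,3)); barpitch()
E
```

```text
clock: 27.85
position: [0.6376, -0.1711, 0.0071]
ee_rot: [0.456, 0.541, -0.455, 0.541]
ft_force: [0.6, -0.5, 0.2]
grip_width: 0.993
t 27.85 p [ 0.6376 -0.1711  0.0071] x [ 0.002  0.001 -1.   ] z [ 0.17  -0.985 -0.001] psi -80.2 j [-0.03  0.62  0.3   1.58 -0.21  0.97  0.51] F [ 0.55 -0.46  0.2 ] M [-0.018  0.005 -0.009] w 84.8
[ 3.119 -2.639 -0.258] [ 0.    -0.001 -0.002]
clock: 28.45
position: [0.6375, -0.1709, 0.0072]
ee_rot: [0.456, 0.541, -0.455, 0.541]
ft_force: [-2.3, -0.6, 6.9]
grip_width: 0.408
clock: 29.15
position: [0.6358, -0.1703, 0.1123]
ee_rot: [0.455, 0.542, -0.456, 0.54]
ft_force: [-0.2, 0.5, -5.8]
grip_width: 0.404
t 29.15 p [ 0.6358 -0.1703  0.1123] x [-0.003  0.002 -1.   ] z [ 0.17  -0.985 -0.002] psi -80.2 j [-0.05  0.5   0.33  1.52 -0.17  1.15  0.48] F [-0.21  0.51 -5.84] M [-0.147  0.037  0.05 ] w 34.5
[[ 0.017 -0.133 -0.034]
 [-0.081 -0.136 -0.051]
 [ 0.04  -0.177 -0.011]
 [-0.032 -0.155  0.055]]
z range -0.09051696997509642 0.03590141641546844
top surface x at z=0 (mm) -28.753241115420824 pitch deg 0.14083099741792496 12168 y -0.007348339196534343 cam at tool [-0.14275758 -0.00046418 -0.07784274] axis [ 9.52967326e-01 -1.67229572e-04  3.03073007e-01] zmax pct [-0.09006803  0.0330403 ]
```

Bar 2 is held level. The moment is −0.15 N m, so its heavy end is at tool −z and no regrip is needed. I'll carry it to the right slot.

```bash
python3 - <<'E'
from h import *
print(*[np.round(v,3) for v in delta((.5,.02,.25),TR(-80.2))])
E
python3 -m handwheel '-40 0 0 0 0 0 20;-40 0 0 0 0 0 20;-30 -24 -30 0 0 0 20;-30 -24 -30 0 0 0 20;0 -29 -38 0 0 0 20;0 -29 -38 0 0 0 20;0 -29 -38 0 0 0 20;0 -29 -38 0 0 0 20'; python3 -m handwheel '0 0 0 -0.145 0 0 20;0 0 0 -0.145 0 0 20;0 0 0 -0.145 0 0 20;0 0 0 -0.145 0 0 20;0 0 0 -0.145 0 0 20;0 0 0 -0.145 0 0 20;0 0 0 -0.145 0 0 20;0 0 0 -0.145 0 0 20'; python3 -m handwheel '0 0 0 -0.145 0 0 20;0 0 0 -0.145 0 0 20;0 0 0 -0.145 0 0 20;0 0 0 0 0 0 20;0 0 0 0 0 0 20'
python3 - <<'E'
from h import *
show()
ct=(-.0108,0,-.0003)
p,Rm=place("R",-1,-.002,.09,ct); print(p,*[np.round(v,3) for v in delta(p,Rm)]); 
print(*[np.round(v,3) for v in delta(p,TR(RK["yaw"]))])
E
```

```text
[-136.533 -102.088 -211.332] [ 0.    -0.002  0.001]
clock: 30.2
position: [0.4374, 0.011, 0.254]
ee_rot: [0.456, 0.541, -0.455, 0.541]
ft_force: [0.7, 1.2, -3.9]
grip_width: 0.41
clock: 31.0
position: [0.439, 0.0099, 0.2541]
ee_rot: [0.083, 0.702, -0.082, 0.702]
ft_force: [-0.6, 0.3, -4.2]
grip_width: 0.408
clock: 31.5
position: [0.4391, 0.01, 0.2542]
ee_rot: [-0.067, 0.704, 0.068, 0.704]
ft_force: [0.0, 0.7, -4.0]
grip_width: 0.408
t 31.5 p [0.4391 0.01   0.2542] x [ 0.     0.001 -1.   ] z [0.982 0.19  0.   ] psi 10.9 j [-0.43 -0.11  0.28  1.9   0.03  1.35  1.61] F [ 0.03  0.74 -4.03] M [ 0.057 -0.196  0.03 ] w 34.9
[0.51636547 0.15902707 0.1836465 ] [ 70.762 131.556 104.112] [-0.004 -0.61  -0.   ]
[ 70.762 131.556 104.112] [-0.004  0.    -0.001]
```

```bash
python3 -m handwheel '0 44 15 0 0 0 20;0 44 15 0 0 0 20;0 44 15 -0.004 0 0 20;0 0 0 0 -0.122 0 20;0 0 0 0 -0.122 0 20;0 0 0 0 -0.122 0 20;0 0 0 0 -0.122 0 20;0 0 0 0 -0.122 0 20'; python3 -m handwheel '0 0 0 0 0 0 20;0 0 0 0 0 0 20;0 0 0 0 0 0 20'
python3 - <<'E'
from h import *
show()
ct=(-.0108,0,-.0003)
p,Rm=place("R",-1,-.002,.0,ct); print(p,*[np.round(v,3) for v in delta(p,Rm)]); 
E
```

```text
clock: 32.3
position: [0.4573, 0.1484, 0.2547]
ee_rot: [-0.043, 0.458, 0.088, 0.884]
ft_force: [-0.0, -0.6, -4.4]
grip_width: 0.406
clock: 32.6
position: [0.4586, 0.1485, 0.2556]
ee_rot: [-0.045, 0.46, 0.088, 0.882]
ft_force: [0.7, -0.0, -3.9]
grip_width: 0.406
t 32.6 p [0.4586 0.1485 0.2556] x [ 0.561  0.115 -0.82 ] z [0.804 0.16  0.573] psi 11.2 j [-0.52 -0.43 -0.02  2.27  0.28  0.74  1.07] F [ 0.72 -0.01 -3.94] M [-0.182  0.946 -0.017] w 34.7
[0.56701121 0.16901846 0.10992281] [182.626  -1.582   7.02 ] [ 0.001 -0.001 -0.004]
```

```bash
python3 -m handwheel '30 -0.4 7 0 0 -0.004 20;40 0 0 0 0 0 20;40 0 0 0 0 0 20;30 0 0 0 0 0 20;0 0 0 0 0 0 20;0 0 0 0 0 0 20;0 0 0 0 0 0 20;0 0 0 0 0 0 20'
python3 - <<'E'
from h import *
show()
ct=(-.0108,0,-.0003)
p,Rm=place("R",-1,-.002,.0,ct); print(p,*[np.round(v,3) for v in delta(p,Rm)]); 
E
```

```text
clock: 33.4
position: [0.5427, 0.165, 0.1454]
ee_rot: [-0.046, 0.459, 0.087, 0.883]
ft_force: [-0.2, -0.0, -3.8]
grip_width: 0.407
t 33.4 p [0.5427 0.165  0.1454] x [ 0.564  0.111 -0.818] z [0.802 0.161 0.575] psi 11.3 j [-0.47 -0.08 -0.    2.25  0.41  0.4   0.96] F [-0.24 -0.02 -3.82] M [-0.193  1.003 -0.027] w 34.7
[0.56701121 0.16901846 0.10992281] [43.205 -0.739 -0.23 ] [ 0.003  0.002 -0.   ]
```

```bash
python3 -m handwheel '15 0.5 0 0.003 0.002 0 20;13 0 0 0 0 0 20;7 0 0 0 0 0 20;3 0 0 0 0 0 20;0 0 0 0 0 0 20;0 0 0 0 0 0 20;0 0 0 0 0 0 20;0 0 0 0 0 0 20'
python3 - <<'E'
from h import *
show()
ct=(-.0108,0,-.0003)
p,Rm=place("R",-1,-.002,.0,ct); print(p,*[np.round(v,3) for v in delta(p,Rm)]); 
E
```

```text
clock: 34.2
position: [0.5634, 0.1693, 0.113]
ee_rot: [-0.045, 0.46, 0.086, 0.882]
ft_force: [0.1, -0.2, -3.4]
grip_width: 0.41
t 34.2 p [0.5634 0.1693 0.113 ] x [ 0.561  0.11  -0.82 ] z [0.805 0.159 0.572] psi 11.2 j [-0.46  0.03  0.    2.23  0.49  0.32  0.89] F [ 0.14 -0.17 -3.35] M [-0.193  0.984  0.002] w 35.0
[0.56701121 0.16901846 0.10992281] [ 4.549 -0.997  1.07 ] [-0.    -0.002  0.   ]
```

```bash
python3 -m handwheel '2 0 1 0 0 0 20;1.2 0 0 0 0 0 20;0 0 0 0 0 0 20;0 0 0 0 0 0 20;0 0 0 0 0 0 20;0 0 0 0 0 0 20'
python3 - <<'E'
from h import *
show()
ct=(-.0108,0,-.0003)
p,Rm=place("R",-1,-.002,.0,ct); print(*[np.round(v,3) for v in delta(p,Rm)]); 
E
python3 -m handwheel '0.3 0 0 0 0 0 20;0 0 0 0 0 0 56;0 0 0 0 0 0 56;0 0 0 0 0 0 56;0 0 0 0 0 0 56'
python3 -m handwheel '-10 0 0 0 0 0 56;-25 0 0 0 0 0 56;-35 0 0 0 0 0 56;-40 0 0 0 0 0 56;-40 0 0 0 0 0 56;-20 0 0 0 0 0 56;0 0 0 0 0 0 56;0 0 0 0 0 0 56'
python3 - <<'E'
from h import *
show()
o=st();c=cams.camera("wrist"); cv2.imwrite("pics/w8.png",c["color"])
T=c["T_tool_cam"]; W=(pts(c)@T[:3,:3].T+T[:3,3])@R.from_quat(o["ee_rot"]).as_matrix().T+o["position"]
for s in "LR":
    O,xs,zs=slot(s); ys=np.cross(zs,xs); d=W-O; x,y,z=d@xs,d@ys,d@zs
    m=(abs(y)<.01)&(z>.01)&(z<.07)&(abs(x)<.12)&(c["depth"]>0)
    k=np.polyfit(x[m],z[m],1); print(s,"n",m.sum(),"tilt",np.arctan(k[0]),"top z",k[1],"x range",np.percentile(x[m],[.3,99.7]))
    m2=(z>.02)&(z<.07)&(abs(x)<.04)&(abs(y)<.03); print("y",np.percentile(y[m2],[1,99]))
E
```

```text
clock: 34.8
position: [0.5659, 0.1698, 0.1105]
ee_rot: [-0.045, 0.461, 0.086, 0.882]
ft_force: [-0.4, -0.4, -5.1]
grip_width: 0.404
t 34.8 p [0.5659 0.1698 0.1105] x [ 0.561  0.11  -0.82 ] z [0.805 0.159 0.572] psi 11.2 j [-0.46  0.04  0.01  2.23  0.49  0.32  0.88] F [-0.36 -0.43 -5.1 ] M [-0.209  1.    -0.043] w 34.5
[ 1.025 -0.943  0.393] [ 0.    -0.002  0.   ]
clock: 35.3
position: [0.5664, 0.1699, 0.1107]
ee_rot: [-0.045, 0.46, 0.086, 0.882]
ft_force: [-0.0, 0.4, 0.3]
grip_width: 0.654
clock: 36.1
position: [0.4707, 0.1512, 0.2502]
ee_rot: [-0.045, 0.46, 0.086, 0.883]
ft_force: [-0.1, 0.0, -0.7]
grip_width: 0.655
t 36.1 p [0.4707 0.1512 0.2502] x [ 0.562  0.111 -0.82 ] z [0.804 0.159 0.573] psi 11.2 j [-0.5  -0.39 -0.03  2.26  0.28  0.71  1.08] F [-0.08  0.05 -0.67] M [-0.067  0.606 -0.009] w 55.9
L n 3644 tilt 0.14175383052208132 top z 0.03687983318935112 x range [-0.09961294  0.07737262]
y [-0.01737555  0.01853405]
R n 3640 tilt 0.1418759180342878 top z 0.03683638530716586 x range [-0.09958514  0.07747268]
y [-0.01659153  0.01863179]
```

View pics/w8.png

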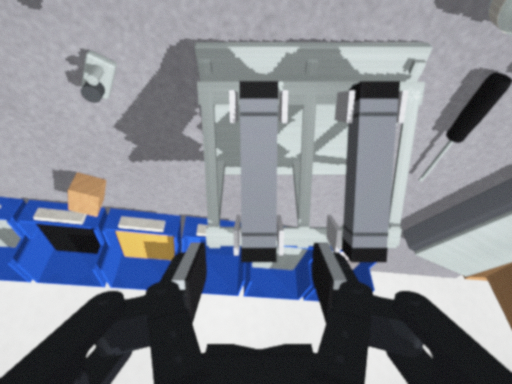

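Both bars lie in their slots, at (258,170) and (372,170), and both are tilted 0.142 rad, so both tongues are down. One last check: have the bystanders moved?

```bash
python3 - <<'E'
from h import *
c=cams.camera("top"); P=pts(c); P0=np.load("P.npy"); cv2.imwrite("pics/top9.png",c["color"])
for t,b in dict(clamp=(250,200,18,20),carton=(269,126,20,22),tape=(392,225,27,23),bin=(377,140,62,66),jar=(103,257,26,22),screwdriver=(95,184,14,64)).items():
    s=np.s_[b[1]:b[1]+b[3],b[0]:b[0]+b[2]]; print(t,"median |dz| mm",1000*np.median(abs(P[s][...,2]-P0[s][...,2])),"frac>8mm",np.mean(abs(P[s][...,2]-P0[s][...,2])>.008))
E
```

```text
clamp median |dz| mm 2.013884003996713 frac>8mm 0.016666666666666666
carton median |dz| mm 2.0753408000410145 frac>8mm 0.015909090909090907
tape median |dz| mm 1.9431805795115942 frac>8mm 0.00644122383252818
bin median |dz| mm 2.0277145911500316 frac>8mm 0.017595307917888565
jar median |dz| mm 1.986322471292934 frac>8mm 0.013986013986013986
screwdriver median |dz| mm 2.0256874914945655 frac>8mm 0.013392857142857142
```

View pics/top9.png

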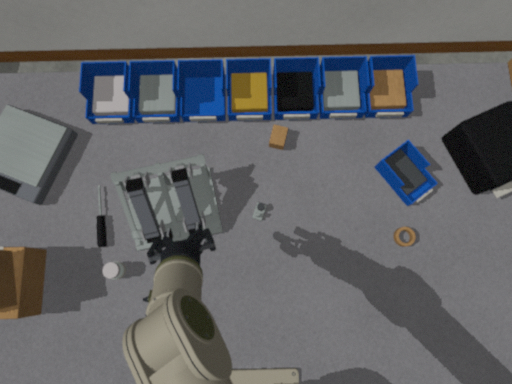

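The top view shows both bars in the rack at (143,208) and (186,198), the gripper clear of them, and all the bystanders where they were. Handing in.

```bash
python3 -c "
from h import *
print(hand_in())"
```

```text
the job is handed in; nothing more can be done
None
```

Both balance weights are in the rack, one per slot, each with its heavy end down and its tongue dropped. I handed the job in at about 36 s of the 61 s allowed.

- **Finding the heavy ends:** I lifted each bar at mid-length and read the wrist moment, about 0.16 N m for the first bar and 0.15 N m for the second. The first bar's reading pointed the same way after I regripped it.
- **One setback:** My first attempt at the left slot brought joint 7 to its −2.6 rad limit (read as −2.60) and stopped short, with the bar still held. I backed off, laid the bar on clear table, regripped it turned around, and then placed it without trouble.
- **Bars and tongues:** Both bars lie 0.142 rad below the bed line, which is the full tongue drop. They are centred between the cheeks to about 1 mm and rest against the lips.
- **Clear of the work:** The gripper was open and clear of the rack at hand-in. Depth images of all six other objects matched the start within camera noise.
- **Disagreement between cameras:** The wrist and top cameras differed by about 2 mm on the rack's sideways position, so I aimed between them.

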